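# Click the pan handle on, rack the spice jars in the cupboard door, snap it shut

## Task

Put the kitchen back in order after washing up: pull the little cupboard's door open past its roller catch, stand every spice jar from the drying mat upright in the rack on the inside of the door, one to a pocket, and push the door shut until the catch snaps and holds it flush. Also slide the loose pan handle onto the frying pan's stub, fully home, until the red spring button pops up through its hole; this may be done before, between or after the rest. Leave the oil bottle and the mug where they stand.

Things in the scene. Friction and masses are not known exactly. Their poses are not given: they have to be found in the camera images.
- cupboard: Small light-wood worktop cupboard with a roof, fixed: 170 deep (x) x 250 wide (y) x 225 high mm. Origin on the worktop under the middle of its front edge; x points into it (away from the robot), y to its left side, z up. The door's hinge is at its (0, +125) mm; the shut door's free edge at y = -125 mm.
- door (a joint): Door angle, rad: 0 shut and flush, grows as the free edge swings out to the robot (clockwise from above), limit 2.0; it stays where left. A sprung roller catch 200 mm from the hinge holds it shut: 5 to 9 N at the handle pull it free, as much push shuts it; from about 0.08 down to 0.035 rad the catch resists closing, below that it snaps the door to 0.
- door_hinge (a point): Point on the door's upright hinge axis, 112 mm above the worktop. Its axes turn with the door: x out of the INNER face (rack side; into the cupboard when shut), y along the door from free edge to hinge, z up. Panel 250 mm wide, 12 mm thick (18 with its frame, outer side), top edge 212 mm above the worktop, bottom edge 12 mm; hinge axis in the plane of its inner face.
- door_handle (a point): Point on the axis of the upright round steel bar handle (12 mm diameter, from 120 to 205 mm above the worktop) on the door's outer face, 185 mm above the worktop, 225 mm from the hinge along the door; the bar's axis is 53 mm out from the inner face, 35 mm from the frame. Can be pinched from above. Axes as door_hinge.
- rack (a point): Middle of the floor of the white rack on the door's inner side (moves with it; reached from above with the door about 90 deg open). Tray 58 x 217 mm, walls 3 mm, floor top 112 mm above the worktop, walls up to 154 mm; four pockets in a row along y, each 52 (x) x 50 (y) mm inside, 53.5 mm apart, centre line 52 mm from the door's inner face. Axes as door_hinge.
- pocket0 (a point): Centre of the floor of rack pocket 0 (0 nearest the hinge, 3 nearest the free edge), 112 mm above the worktop. Same axes as door_hinge.
- pocket1 (a point): Centre of the floor of rack pocket 1 (0 nearest the hinge, 3 nearest the free edge), 112 mm above the worktop. Same axes as door_hinge.
- pocket2 (a point): Centre of the floor of rack pocket 2 (0 nearest the hinge, 3 nearest the free edge), 112 mm above the worktop. Same axes as door_hinge.
- pocket3 (a point): Centre of the floor of rack pocket 3 (0 nearest the hinge, 3 nearest the free edge), 112 mm above the worktop. Same axes as door_hinge.
- jar1: Heavy-bottomed spice jar with brick-red filling and a steel lid: upright cylinder 46 mm diameter, 85 mm high, about 0.22 kg, loose. Origin: centre of its underside, z up its axis. May be absent (None).
- jar2: Heavy-bottomed spice jar with mustard-yellow filling and a steel lid: upright cylinder 46 mm diameter, 85 mm high, about 0.22 kg, loose. Origin: centre of its underside, z up its axis. May be absent (None).
- jar3: Heavy-bottomed spice jar with green filling and a steel lid: upright cylinder 46 mm diameter, 85 mm high, about 0.22 kg, loose. Origin: centre of its underside, z up its axis. May be absent (None).
- jar4: Heavy-bottomed spice jar with dark brown filling and a steel lid: upright cylinder 46 mm diameter, 85 mm high, about 0.22 kg, loose. Origin: centre of its underside, z up its axis. May be absent (None).
- mat: Dark drying mat 200 x 190 x 3 mm, fixed, on which the jars start; origin at the centre of its underside.
- handle: Detachable pan handle, loose, 160 (x) x 27 x 27 mm, 0.16 kg, lying on the worktop: dark red grip from x = -80 to +30 mm, then a steel tube open at its +x end, bore 20 x 20 mm, 50 mm deep, with an upward-flared lip over the mouth (33 mm above the underside). Origin: centre of its underside; x along it to the mouth, z up through the button hole.
- handle_grip (a point): Point on the handle's axis near its balance, 13.5 mm above its underside, at x = -10 mm of the handle.
- handle_lock (a point): Point on the handle's bore axis right below the centre of its 14 mm button hole, 25 mm behind the mouth. Axes as the handle's.
- pan: Dark steel frying pan, 200 mm across the rim, 45 mm deep, standing fast on the hob (fixed). Origin: centre of its underside, 2 mm above the worktop. The stub points along the pan's -x, its axis 42 mm above the worktop.
- stub_tip (a point): Tip of the pan's round stub, on its axis: 18 mm diameter, 45 mm long, last 10 mm tapered to 10 mm; the collar that stops the handle's mouth is 45 mm from the tip, towards the pan. Axes as the pan's: the handle slides on along the pan's +x, its x parallel to the pan's x.
- pan_lock (a point): Point on the stub's axis right below the spring button, 19.5 mm behind the tip. With the handle home, handle_lock lies here within about 2 mm.
- button (a joint): Red round-topped spring button (12 mm) on top of the stub, m: 0 popped up, grows to about 0.005 while the tube holds it down; about 5 to 10 N of push slide the tube over it.
- oil: Bystander: amber oil bottle with green cap, 64 mm diameter, 200 mm high. Origin: centre of its underside.
- mug: Bystander: yellow mug, 80 mm across, 90 mm high. Origin: centre of its underside.
Not all that is in view belongs to the job. Leave any pink or purple look-alike of the jar4 alone.

How it is judged:
On the way, in this order (a step that is already met when the one before it is completed fails the run):
1. the cupboard door has been pulled open (value of joint door above 0.8 rad), for 0.1 s.
2. all the jars present stand in the rack pockets while the door is open (value of joint door above 0.3 rad and x of jar1 in the frame of rack between -0.015 and 0.015 m and y of jar1 in the frame of rack between -0.102 and 0.102 m and z of jar1 in the frame of rack between -0.008 and 0.01 m and angle between each of jar1, jar2, jar3, jar4's own z axis and vertical below 0.2 rad and contact force between each of jar1, jar2, jar3, jar4 and the fingers below 0.1 N and x of jar2 in the frame of rack between -0.015 and 0.015 m and y of jar2 in the frame of rack between -0.102 and 0.102 m and z of jar2 in the frame of rack between -0.008 and 0.01 m and x of jar3 in the frame of rack between -0.015 and 0.015 m and y of jar3 in the frame of rack between -0.102 and 0.102 m and z of jar3 in the frame of rack between -0.008 and 0.01 m and x of jar4 in the frame of rack between -0.015 and 0.015 m and y of jar4 in the frame of rack between -0.102 and 0.102 m and z of jar4 in the frame of rack between -0.008 and 0.01 m), for 0.2 s.
3. the door is shut and held by its catch (value of joint door below 0.02 rad), for 0.3 s.
At the end, for the whole second after the job is handed in: The door is shut (under 0.02 rad) with every jar present standing upright (within 0.2 rad) on the floor of a rack pocket, and the handle is on the stub with its hole within 5 mm of the button, in line within 0.15 rad, and the button popped up (under 1.8 mm pressed); everything released and at rest (value of joint door below 0.02 rad and velocity of joint door below 0.05 rad/s and x of jar1 in the frame of rack between -0.015 and 0.015 m and y of jar1 in the frame of rack between -0.102 and 0.102 m and z of jar1 in the frame of rack between -0.008 and 0.01 m and angle between each of jar1, jar2, jar3, jar4's own z axis and vertical below 0.2 rad and contact force between each of jar1, jar2, jar3, jar4, handle and the fingers below 0.1 N and x of jar2 in the frame of rack between -0.015 and 0.015 m and y of jar2 in the frame of rack between -0.102 and 0.102 m and z of jar2 in the frame of rack between -0.008 and 0.01 m and x of jar3 in the frame of rack between -0.015 and 0.015 m and y of jar3 in the frame of rack between -0.102 and 0.102 m and z of jar3 in the frame of rack between -0.008 and 0.01 m and x of jar4 in the frame of rack between -0.015 and 0.015 m and y of jar4 in the frame of rack between -0.102 and 0.102 m and z of jar4 in the frame of rack between -0.008 and 0.01 m and distance between handle_lock and pan_lock below 0.005 m and value of joint button below 0.0018 m and angle between the x axis of handle and the x axis of pan, either way round below 0.15 rad and linear speed of each of jar1, jar2, jar3, jar4, handle below 0.03 m/s); the robot touches nothing.
It fails at once if the oil bottle is shifted more than 3 cm or tipped (distance of oil from where it was at the start of the episode above 0.03 m or angle between oil's own z axis and vertical above 0.4 rad).
It fails at once if the mug is shifted more than 3 cm or tipped (distance of mug from where it was at the start of the episode above 0.03 m or angle between mug's own z axis and vertical above 0.4 rad).
Of jar1, jar2, jar3, jar4 only 2 to 4 are there at a start; the rules pass over those that are not, and their reading is None.
At some moment in a run one of jar1, jar2, jar3, jar4, handle may be knocked a few centimetres aside while the robot is not near it.
It also fails if it takes over 210 s, if anything falls off the work surface, if the arm or the gripper's body presses on something with over 40 N, if the wrist force passes 120 N, or if a joint passes its speed limit or range.

## Robot

A 6-joint arm with a two-finger parallel gripper is mounted at the origin on the work surface. World frame = base frame: x ahead of the robot, y to its left, z up, the work surface at z = 0. Lengths are in m, angles in rad, forces in N, time in s.
With the tool pointing down it reaches from about 0.425 to 0.95 m from the base axis. Payload 3.5 kg.
Tool frame: the origin (TCP) lies between the finger pads; the fingertips stand 14 mm ahead of it and the grasp point (between the pads) lies 5 mm behind it (ctrl.tip_extent is the distance from the TCP to the fingertips, in m); x points along the fingers, z is the direction in which the jaws open and shut, and the axes are right-handed (so a half turn about x gives the same grasp; the last joint's range is limited). The gripper opens to 85 mm and grips with 20 to 120 N. Pads are 22 mm wide; open, the fingers measure 114 mm over their backs; the gripper's body (76 mm by 85 mm) begins 54 mm behind the grasp point. The pads swing forward as they close: fully open they stand 13 mm farther back than shut.
Start: joints at [1.097, 0.286, 1.577, -0, 1.279, -0.15], TCP at [0.215, 0.64, 0.245] pointing down, gripper open.
Joint ranges: [-2.77, 2.77], [-0.9, 2.22], [0.21, 2.48], [-1.53, 4.67], [0.24, 2.81], [-2.84, 2.84]. Speed limits (rad/s): [2.79, 2.79, 3.14, 3.14, 3.14, 3.14].

## Interface

Orientations are given as a unit quaternion [x, y, z, w].
In Python, from plant import ctrl gives the robot as it stands.
- The arm moves only by the tool move_arm, never from a script. Its argument "commands" is one flat list of numbers, 4 for each row, row after row: the shift along the tool's x, y, z in units of 25 mm (1.0 is 25 mm), then the turn about the tool's x in units of 5 degrees (1.0 is 5 degrees). A call has 1 to 20 rows; each row shifts and turns the commanded pose from where the row before left it, along the tool's axes as they then stand; what a row does not reach is not made up. A row lasts 1/8 s, in which the tool goes at most 62.5 mm and 10.7 degrees, less where a joint would pass 70% of its speed; a pose out of reach is approached as far as the arm can. A call is refused whole if a number of a shift passes 1 or a number of a turn 1, either way. A call with a gripper value outside its range is refused whole. "jaw" is the finger opening in mm, from 0 to 85.4, set as the call begins (left out, the last holds). The fingers move at their own pace and stop on an object; "force" is the grip in N (left out, the last holds). Time passes only in rows, so rows that do not move let the fingers close. It gives the time, the measured TCP pose, the force and the opening at its end, in the units of the state.
- ctrl.get_state(): the state, without advancing time (a new reading comes with each control period).
- ctrl.read_camera(name): name is "scene" or "side" or "wrist"; returns the picture (400x640x3 uint8, red, green, blue); there is no depth.
- ctrl.get_calibration(name): a dict with "camera_matrix" (3x3 intrinsics, pixels), "camera_from_world" (4x4, takes a point from world to camera coordinates); the wrist camera has in their place "mount" (4x4, takes a point from camera to tool coordinates, whose origin is the TCP and whose axes are the tool frame's). Camera axes: x right, y down, z forward; pixel columns grow to the right and rows downward; lengths in m; the calibration is good to about 2 mm. A picture is of the moment at which its call begins: read the wrist's pose just before it. get_calibration takes no time and is no camera call.
- ctrl.sign_off(): hands the job in, once; it reports no verdict.
The state is a dict: "time": time; "qpos": joint angles; "dq": joint speeds; "joint_efforts": joint torques, N m; "eef_pos": TCP position; "tcp_rot": TCP orientation; "contact_force": force on the tool from outside, world axes, zero at the start; "wrist_torque": the same for the moment, N m; "opening": opening from 0.0 (shut) to 1.0 (fully open).
Only numpy, scipy, OpenCV 4.12 (cv2) and the standard library are available. Lean on these libraries where they do the work, as an engineer would, in place of code of your own. Each camera call takes 0.05 s, during which the arm holds its last target.

## Working session

There is one attempt and no reset: what is moved stays moved. The work goes in short steps, Python scripts to look and compute and a tool call to move; the robot and the scene stay as the last step left them, time stands still between calls to the robot, and variables do not carry over. Pictures are saved under pics/ and viewed, and the job is handed in when it is done.

Besides the shell and the picture viewer there is one more tool, called by a JSON object that holds its "op" and its "data", one argument or row to a line. move_arm: Moves the arm, as the interface text tells. Its arguments: {"type":"object","properties":{"commands":{"type":"array"},"jaw":{"type":"number"},"force":{"type":"number"}},"required":["commands"]}

```bash
ls; mkdir -p pics; python3 - <<'E'
from plant import ctrl
import cv2,json
s=ctrl.get_state();print(s)
for n in("scene","side","wrist"):
    im=ctrl.read_camera(n);cv2.imwrite(f"pics/{n}0.png",im[:,:,::-1]);c=ctrl.get_calibration(n);print(n,{k:(v.tolist() if hasattr(v,'tolist') else v) for k,v in c.items()})
E
```

```text
pics
{'time': 0.0, 'qpos': array([ 1.09698432e+00,  2.87195300e-01,  1.57816589e+00,  1.42023072e-05,
        1.27859545e+00, -1.49996832e-01]), 'dq': array([-0.00079036,  0.00078788,  0.00011544, -0.00075377,  0.00410825,
       -0.00061372]), 'joint_efforts': array([-8.96932506e-04, -4.06001544e+01, -2.92613429e+01, -1.95699881e-04,
        5.96800237e-03, -5.04595022e-06]), 'eef_pos': array([0.214457  , 0.63937401, 0.24393339]), 'tcp_rot': array([-0.4132356 ,  0.57480784,  0.41248191,  0.57331577]), 'contact_force': array([-0.3934169 ,  0.03184701, -0.80311539]), 'wrist_torque': array([0.01003265, 0.03228274, 0.07140585]), 'opening': 1.0006737919181015}
scene {'camera_matrix': [[409.11049271915965, 0.0, 320.95786632132166], [0.0, 409.11049271915965, 202.44383540730277], [0.0, 0.0, 1.0]], 'camera_from_world': [[-0.41292981900601117, 0.9107438187444094, -0.005887375859689393, 0.24935075304223134], [0.5302730957822959, 0.23515937090985586, -0.8145615471913346, -0.16524529835183097], [-0.7404724224879162, -0.3394786692741257, -0.5800472606975624, 1.574676951588124], [0.0, 0.0, 0.0, 1.
[... 173 characters left out ...]
1319439, -0.1947827770585431, -0.022480499906227497, 0.5334458947351053], [-0.08411684682096608, 0.5214659268348794, -0.8491158008370462, 0.195680872039713], [0.177115948450641, -0.830742413093013, -0.5277281344526058, 0.8909630240500691], [0.0, 0.0, 0.0, 1.0]]}
wrist {'camera_matrix': [[296.49430750181887, 0.0, 323.2804075339194], [0.0, 296.49430750181887, 201.02488020577533], [0.0, 0.0, 1.0]], 'mount': [[-0.0013147806981862527, -0.28980754374453865, 0.9570840396435787, -0.1285817993454124], [0.0010729437849082003, -0.9570847248004165, -0.28980627727042746, 0.07319713666448342], [0.9999985600706378, 0.000645865672402088, 0.0015693037255767057, 0.00037056028412385533], [0.0, 0.0, 0.0, 1.0]]}
```

View pics/scene0.png

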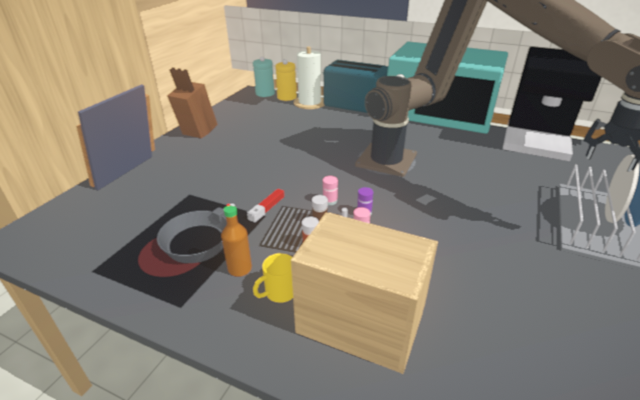

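View pics/side0.png

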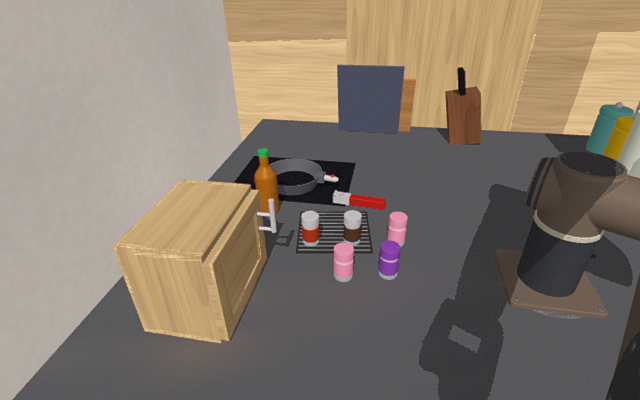

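View pics/wrist0.png

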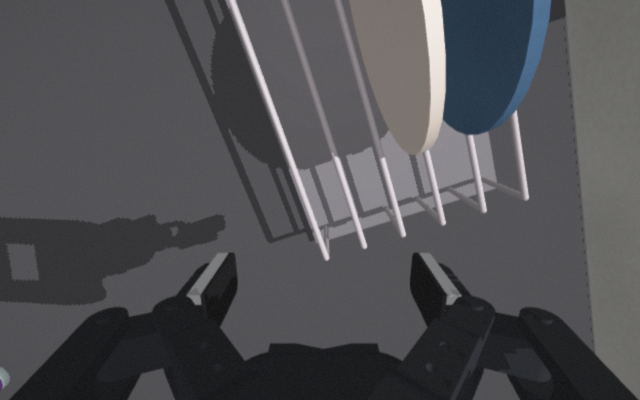

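```bash
cat > h.py <<'E'
from plant import ctrl
import numpy as np,cv2
from scipy.spatial.transform import Rotation as R
def cal(n):
    c=ctrl.get_calibration(n);K=np.array(c["camera_matrix"])
    if n=="wrist":
        s=ctrl.get_state();T=np.eye(4);T[:3,:3]=R.from_quat(s["tcp_rot"]).as_matrix();T[:3,3]=s["eef_pos"]
        return K,np.linalg.inv(T@np.array(c["mount"]))
    return K,np.array(c["camera_from_world"])
def px2z(n,uv,z,KM=None):
    K,M=KM or cal(n);d=np.linalg.inv(K)@np.array([uv[0],uv[1],1.]);Rt=M[:3,:3].T;o=-Rt@M[:3,3];d=Rt@d
    return o+d*(z-o[2])/d[2]
def proj(n,P,KM=None):
    K,M=KM or cal(n);P=np.atleast_2d(P);c=P@M[:3,:3].T+M[:3,3];q=c@K.T;return q[:,:2]/q[:,2:]
def crop(im,x,y,w,h,s,name):
    cv2.imwrite(name,cv2.resize(im[y:y+h,x:x+w,::-1],None,fx=s,fy=s,interpolation=cv2.INTER_CUBIC))
E
python3 - <<'E'
import cv2
from h import *
a=cv2.imread("pics/scene0.png")[:,:,::-1];b=cv2.imread("pics/side0.png")[:,:,::-1]
crop(a,130,160,200,150,4,"pics/sc1.png");crop(b,120,140,200,150,4,"pics/sd1.png");crop(b,220,140,200,150,4,"pics/sd2.png");crop(a,260,170,200,150,4,"pics/sc2.png")
E
```

```text
(no output)
```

View pics/sc1.png

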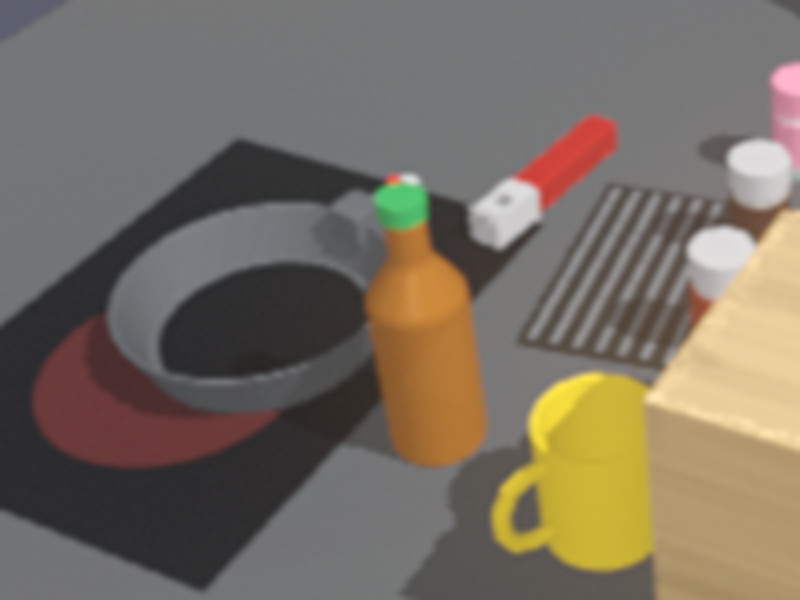

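View pics/sd1.png

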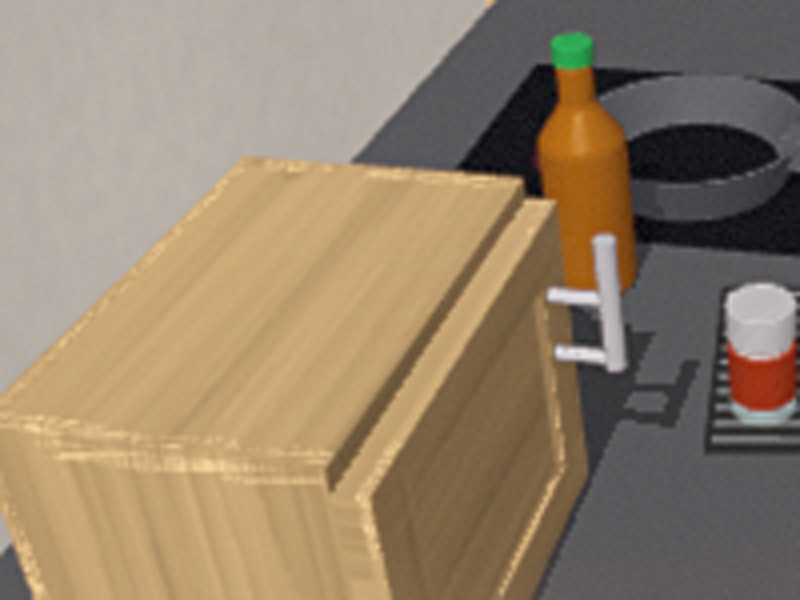

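View pics/sd2.png

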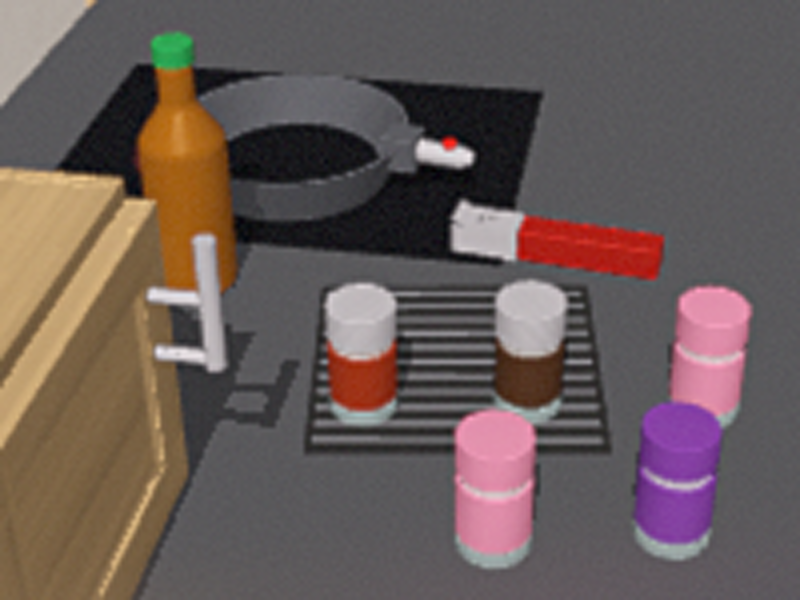

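View pics/sc2.png

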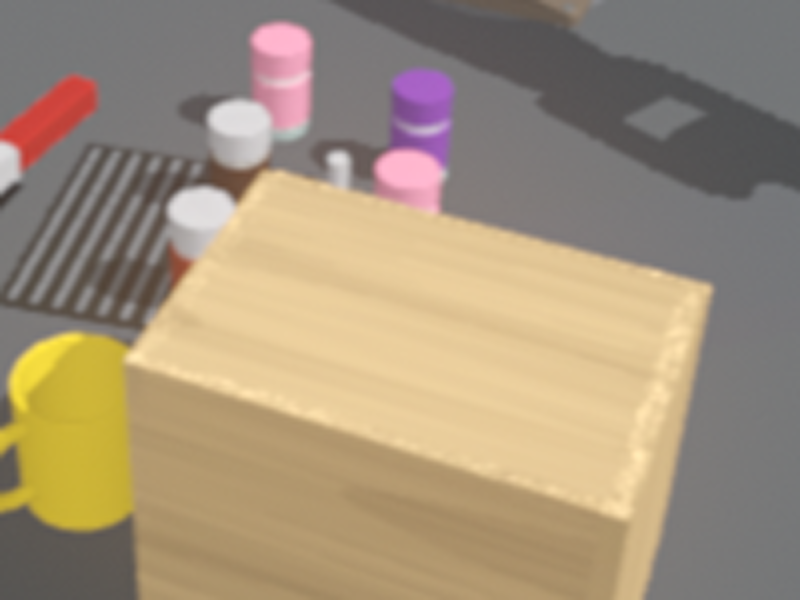

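```bash
python3 - <<'E'
from h import *
np.set_printoptions(precision=4,suppress=True)
def S(n,ox,oy,pts,z):
    for p in pts: print(n,p,px2z(n,(ox+p[0]/4,oy+p[1]/4),z)[:2])
print("roof");S("scene",260,170,[(270,172),(712,287),(627,517),(130,362)],.225)
S("side",120,140,[(245,157),(525,182),(330,462),(0,402)],.225)
print("door top");S("side",120,140,[(555,200),(372,498),(335,495)],.212)
print("bar top");S("side",120,140,[(604,238)],.205);S("side",120,140,[(617,368)],.120)
print("jars");S("scene",260,170,[(201,207),(239,116)],.085);S("side",220,140,[(361,302),(530,300)],.085)
print("handle grip top end");S("side",220,140,[(662,236),(656,262),(522,217),(518,240)],.027);S("scene",130,160,[(598,117),(616,124),(522,179),(547,191)],.027)
print("tube lip top");S("side",220,140,[(464,203),(453,225)],.033);S("scene",130,160,[(472,210),(505,222)],.033)
print("hole");S("side",220,140,[(476,213)],.027);S("scene",130,160,[(505,198)],.027)
print("stub");S("side",220,140,[(474,156)],.042);S("side",220,140,[(450,143)],.055);S("scene",130,160,[(394,181)],.055);S("scene",130,160,[(415,181)],.047)
E
```

```text
roof
scene (270, 172) [0.6792 0.0518]
scene (712, 287) [0.6771 0.2989]
scene (627, 517) [0.8462 0.2957]
scene (130, 362) [0.8482 0.0513]
side (245, 157) [0.8466 0.0516]
side (525, 182) [0.676  0.0535]
side (330, 462) [0.6784 0.2933]
side (0, 402) [0.8454 0.2802]
door top
side (555, 200) [0.6615 0.0489]
side (372, 498) [0.6593 0.2982]
side (335, 495) [0.6758 0.2991]
bar top
side (604, 238) [0.6263 0.0724]
side (617, 368) [0.6246 0.0772]
jars
scene (201, 207) [ 0.5643 -0.0497]
scene (239, 116) [ 0.4545 -0.0711]
side (361, 302) [ 0.5684 -0.0504]
side (530, 300) [ 0.4609 -0.0705]
handle grip top end
side (662, 236) [ 0.3804 -0.2551]
side (656, 262) [ 0.3832 -0.2182]
side (522, 217) [ 0.4882 -0.2657]
side (518, 240) [ 0.4872 -0.2321]
scene (598, 117) [ 0.382  -0.2519]
scene (616, 124) [ 0.3851 -0.2332]
scene (522, 179) [ 0.4837 -0.2637]
scene (547, 191) [ 0.4896 -0.2374]
tube lip top
side (464, 203) [ 0.5344 -0.2695]
side (453, 225) [ 0.5377 -0.236 ]
scene (472, 210) [ 0.541  -0.2725]
scene (505, 222) [ 0.5437 -0.2415]
hole
side (476, 213) [ 0.5243 -0.2659]
scene (505, 198) [ 0.5108 -0.2625]
stub
side (474, 156) [ 0.5354 -0.3291]
side (450, 143) [ 0.5543 -0.3244]
scene (394, 181) [ 0.5578 -0.3285]
scene (415, 181) [ 0.5425 -0.3212]
```

```bash
cat >> h.py <<'E'
def rel(p,jaw=None):
    """delta to target p (world) in tool units; jaw: desired yaw angle (deg, world) of tool z, mod 180"""
    s=ctrl.get_state();A=R.from_quat(s["tcp_rot"]).as_matrix()
    d=A.T@(np.array(p)-s["eef_pos"])/0.025
    print("t %.2f"%s["time"],"pos",s["eef_pos"].round(4),"x",A[:,0].round(3),"jaw yaw",np.degrees(np.arctan2(A[1,2],A[0,2])).round(2),"q6",s["qpos"][5].round(3),"open mm",(s["opening"]*85.4).round(1),"F",s["contact_force"].round(1))
    if jaw is not None:
        cur=np.degrees(np.arctan2(A[1,2],A[0,2]));dd=(jaw-cur+90)%180-90
        print("yaw change ccw %.2f -> turn units %.3f"%(dd,-dd/5))
    print("units before turn:",d.round(3)); 
    if jaw is not None:
        A2=A@R.from_euler('x',-dd,degrees=True).as_matrix();print("units after turn:",(A2.T@(np.array(p)-s["eef_pos"])/0.025).round(3))
E
python3 - <<'E'
from h import *
for p in [(495,425),(713,302),(680,420)]: print(px2z("side",(220+p[0]/4,140+p[1]/4),.085))
print(R.from_quat(ctrl.get_state()["tcp_rot"]).as_matrix().round(3))
rel([0.6245,0.0755,0.285],90)
E
```

```text
[0.46607589 0.05877503 0.085     ]
[ 0.3449277  -0.08731428  0.085     ]
[0.3616268  0.03641222 0.085     ]
[[-0.001 -0.948  0.318]
 [-0.002  0.318  0.948]
 [-1.     0.    -0.002]]Traceback (most recent call last):
  File "<stdin>", line 4, in <module>
  File "h.py", line 21, in rel
    print("t %.2f"%s["time"],"pos",s["eef_pos"].round(4),"x",A[:,0].round(3),"jaw yaw",np.degrees(np.arctan2(A[1,2],A[0,2])).round(2),"q6",s["qpos"][5].round(3),"open mm",(s["opening"]*85.4).round(1),"F",s["contact_force"].round(1))
                                                                                                                                                                           ^^^^^^^^^^^^^^^^^^^^^^^^^
AttributeError: 'float' object has no attribute 'round'
```

```bash
sed -i 's/(s\["opening"\]\*85.4).round(1)/round(s["opening"]*85.4,1)/' h.py; python3 - <<'E'
from h import *
rel([0.6245,0.0755,0.285],90)
E
```

```text
t 0.15 pos [0.2145 0.6395 0.2442] x [-0.001 -0.002 -1.   ] jaw yaw 71.45 q6 -0.15 open mm 85.5 F [-0.  -0.8  0.2]
yaw change ccw 18.55 -> turn units -3.710
units before turn: [ -1.607 -22.726 -16.174]
units after turn: [ -1.607 -16.4   -22.563]
```

{"op": "move_arm", "data": {
  "commands": [-0.8,0,0,0,-0.8,0,0,0,0,-1,-0.7,0,0,-1,-0.7,0,0,-1,-0.7,0,0,-1,-0.7,0,0,-1,-0.7,0,0,-1,-0.7,0,0,-1,-0.7,0,0,-1,-0.7,0,0,-1,-0.7,0,0,-1,-0.7,0,0,-1,-0.7,0,0,-1,-0.7,0,0,-1,-0.7,0,0,-1,-0.7,0,0,-1,-0.7,0,0,-1,-0.7,0,0,-1,-0.7,0,0,-1,-0.7,0],
  "jaw": 50
}}

```text
time: 2.65
eef_pos: [0.5423, 0.1974, 0.2879]
tcp_rot: [-0.413, 0.573, 0.412, 0.575]
contact_force: [-0.3, 0.3, -0.1]
opening: 0.588
```

```bash
python3 - <<'E'
from h import *
rel([0.6245,0.0755,0.285],90)
E
```

```text
t 2.65 pos [0.5423 0.1974 0.2879] x [ 0.003  0.001 -1.   ] jaw yaw 71.45 q6 -1.074 open mm 50.3 F [-0.3  0.3 -0.1]
yaw change ccw 18.55 -> turn units -3.711
units before turn: [ 0.124 -4.669 -3.576]
units after turn: [ 0.124 -3.288 -4.876]
```

{"op": "move_arm", "data": {
  "commands": [0,0,0,-0.93,0,0,0,-0.93,0,0,0,-0.93,0,0,0,-0.92,0,-0.65,-0.97,0,0,-0.65,-0.97,0,0,-0.65,-0.97,0,0,-0.65,-0.97,0,0,-0.65,-0.97,0,0,0,0,0]
}}

```text
time: 3.9
eef_pos: [0.6236, 0.0753, 0.2874]
tcp_rot: [-0.5, 0.5, 0.499, 0.501]
contact_force: [-0.0, 0.4, -0.7]
opening: 0.586
```

```bash
python3 - <<'E'
from h import *
rel([0.6245,0.0755,0.19],90)
im=ctrl.read_camera("wrist");cv2.imwrite("pics/w1.png",im[:,:,::-1])
print(proj("wrist",[[.624,.075,.205],[.677,.0505,.225],[.6245,.0755,.12]]))
E
```

```text
t 3.90 pos [0.6236 0.0753 0.2874] x [ 0.003 -0.    -1.   ] jaw yaw 89.86 q6 -1.609 open mm 50.0 F [-0.   0.4 -0.7]
yaw change ccw 0.14 -> turn units -0.029
units before turn: [ 3.896 -0.023  0.01 ]
units after turn: [ 3.896 -0.023  0.009]
[[320.8099217  213.81367787]
 [287.73463298 290.45949233]
 [321.81507239 186.67263681]]
```

View pics/w1.png

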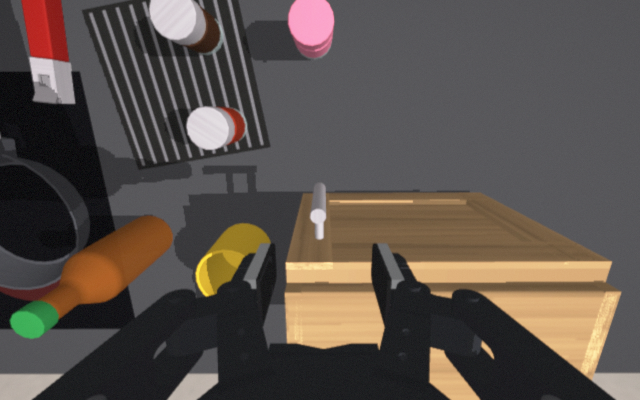

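{"op": "move_arm", "data": {
  "commands": [0.8,0,0,0,0.8,0,0,0,0.8,0,0,0,0.8,0,0,0,0.7,0,0,0,0,0,0,0]
}}

```text
time: 4.7
eef_pos: [0.6212, 0.0769, 0.1852]
tcp_rot: [-0.499, 0.501, 0.501, 0.499]
contact_force: [-0.3, -0.7, 0.2]
opening: 0.589
```

{"op": "move_arm", "data": {
  "commands": [0,0,0,0,0,0,0,0,0,0,0,0,0,0,0,0,0,0,0,0,0,0,0,0],
  "jaw": 0,
  "force": 40
}}

```text
time: 5.45
eef_pos: [0.6231, 0.0712, 0.1895]
tcp_rot: [0.503, -0.502, -0.497, -0.498]
contact_force: [-0.8, -14.9, 1.2]
opening: 0.125
```

{"op": "move_arm", "data": {
  "commands": [0,0.5,0.0,0.6,0,0.7,0.15,0.9,0,0.7,0.19,0.9,0,0.7,0.19,0.9],
  "force": 60
}}

```text
time: 5.95
eef_pos: [0.5602, 0.0966, 0.1894]
tcp_rot: [-0.423, 0.566, 0.421, 0.568]
contact_force: [1.9, 1.9, -0.6]
opening: 0.117
```

```bash
cat >> h.py <<'E'
def door(H=(.677,.2985)):
    s=ctrl.get_state();p=s["eef_pos"][:2]-np.array(H);a=np.arctan2(p[1],p[0]);a0=np.arctan2(-.225,-.053)
    print("theta deg",np.degrees(a0-a),"radius",np.hypot(*p),"expect .2312")
E
python3 - <<'E'
from h import *
rel([.5,.2,.19]);door()
im=ctrl.read_camera("side");cv2.imwrite("pics/s2.png",im[:,:,::-1])
E
```

```text
t 5.95 pos [0.5602 0.0966 0.1894] x [ 0.003 -0.    -1.   ] jaw yaw 73.31 q6 -1.287 open mm 10.0 F [ 1.9  1.9 -0.6]
units before turn: [-0.033  3.494  3.269]
theta deg 16.795853542313466 radius 0.23320977124146058 expect .2312
```

View pics/s2.png

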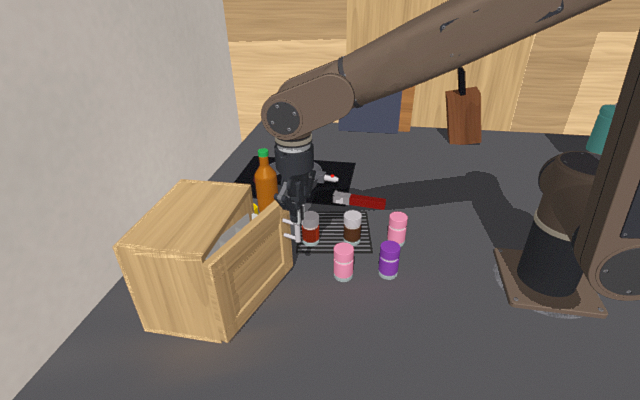

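{"op": "move_arm", "data": {
  "commands": [0,0.7,0.19,0.9,0,0.7,0.19,0.9,0,0.7,0.19,0.9,0,0.7,0.19,0.9,0,0.7,0.19,0.9,0,0.7,0.19,0.9,0,0.7,0.19,0.9,0,0.7,0.19,0.9]
}}

```text
time: 7.0
eef_pos: [0.4659, 0.2032, 0.1894]
tcp_rot: [-0.227, 0.666, 0.227, 0.673]
contact_force: [9.0, 3.8, -5.3]
opening: 0.119
```

```bash
python3 - <<'E'
from h import *
rel([.5,.2,.19]);door()
E
```

```text
t 7.00 pos [0.4659 0.2032 0.1894] x [ 0.009  0.003 -1.   ] jaw yaw 37.41 q6 -0.442 open mm 10.2 F [ 9.   3.8 -5.3]
units before turn: [-0.012 -0.932  1.005]
theta deg 52.456590194087696 radius 0.2316099709060308 expect .2312
```

{"op": "move_arm", "data": {
  "commands": [0,0.7,0.23,0.9,0,0.7,0.21,0.9,0,0.7,0.19,0.9,0,0.7,0.19,0.9,0,0.7,0.19,0.9,0,0.7,0.19,0.9,0,0.7,0.19,0.9,0,0.7,0.19,0.9,0,0,0,0,0,0,0,0]
}}

```text
time: 8.25
eef_pos: [0.4516, 0.3447, 0.1894]
tcp_rot: [-0.01, 0.704, 0.01, 0.71]
contact_force: [8.2, -1.6, -2.1]
opening: 0.117
```

```bash
python3 - <<'E'
from h import *
rel([.5,.2,.19]);door()
E
```

```text
t 8.25 pos [0.4516 0.3447 0.1894] x [ 0.009  0.001 -1.   ] jaw yaw 1.6 q6 0.448 open mm 10.0 F [ 8.2 -1.6 -2.1]
units before turn: [-0.01  -5.838  1.772]
theta deg -271.6800327347579 radius 0.23003306139034685 expect .2312
```

{"op": "move_arm", "data": {
  "commands": [0,0,0,0,0,0,0,0,0,0,0,0,-0.4,0,0,0,-0.8,0,0,0,-0.8,0,0,0,-0.8,0,0,0,-0.8,0,0,0,-0.8,0,0,0,-0.8,0,0,0,-0.8,0,0,0],
  "jaw": 45
}}

```text
time: 9.62
eef_pos: [0.4481, 0.3446, 0.3391]
tcp_rot: [-0.009, 0.707, 0.009, 0.707]
contact_force: [-0.1, 0.2, -0.2]
opening: 0.526
```

```bash
python3 - <<'E'
from h import *
rel([0.5645,-0.050,0.24],0)
for n in("scene","side","wrist"):
    im=ctrl.read_camera(n);cv2.imwrite(f"pics/{n}3.png",im[:,:,::-1])
E
```

```text
t 9.62 pos [0.4481 0.3446 0.3391] x [-0. -0. -1.] jaw yaw 1.5 q6 0.45 open mm 45.0 F [-0.1  0.2 -0.2]
yaw change ccw -1.50 -> turn units 0.300
units before turn: [  3.965 -15.899   4.244]
units after turn: [  3.965 -15.783   4.658]
```

View pics/side3.png

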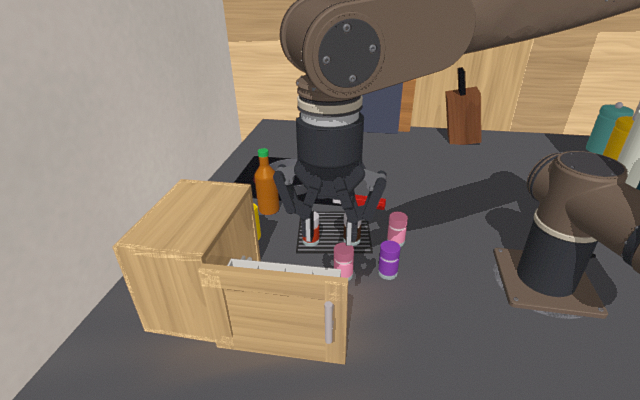

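View pics/wrist3.png

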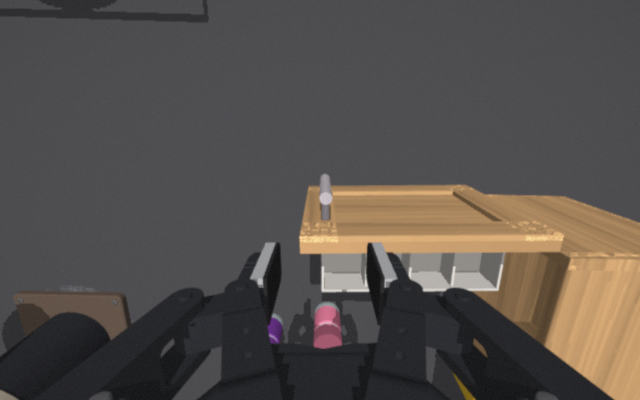

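View pics/scene3.png

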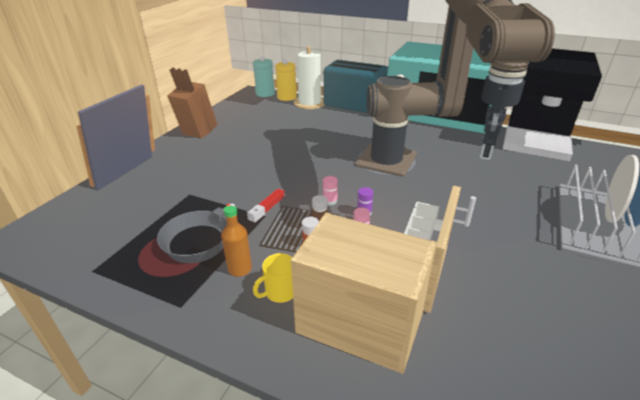

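{"op": "move_arm", "data": {
  "commands": [0,-1,0.27,0,0,-1,0.27,0,0,-1,0.27,0,0,-1,0.27,0,0,-1,0.27,0,0,-1,0.27,0,0,-1,0.27,0,0,-1,0.27,0,0,-1,0.27,0,0,-1,0.27,0,0,-1,0.27,0,0,-1,0.27,0,0.5,-1,0.27,0.3,0.8,-1,0.27,0,0.8,-0.8,0.2,0,0.8,0,0,0,0,0,0,0],
  "jaw": 70
}}

```text
time: 11.9
eef_pos: [0.5546, -0.0222, 0.2622]
tcp_rot: [0.001, 0.709, 0.001, 0.705]
contact_force: [0.9, 0.5, 0.2]
opening: 0.822
```

```bash
python3 - <<'E'
from h import *
rel([0.5655,-0.050,0.18],0)
KM=cal("wrist")
im=ctrl.read_camera("wrist");cv2.imwrite("pics/w4.png",im[:,:,::-1])
im=ctrl.read_camera("side");crop(im,220,140,200,150,4,"pics/s4.png")
np.save("km4.npy",np.array(KM,dtype=object),allow_pickle=True)
E
```

```text
t 11.90 pos [ 0.5546 -0.0222  0.2622] x [-0.006  0.002 -1.   ] jaw yaw 0.0 q6 -0.223 open mm 70.2 F [0.9 0.5 0.2]
yaw change ccw -0.00 -> turn units 0.000
units before turn: [ 3.285 -1.117  0.454]
units after turn: [ 3.285 -1.116  0.454]
```

View pics/w4.png

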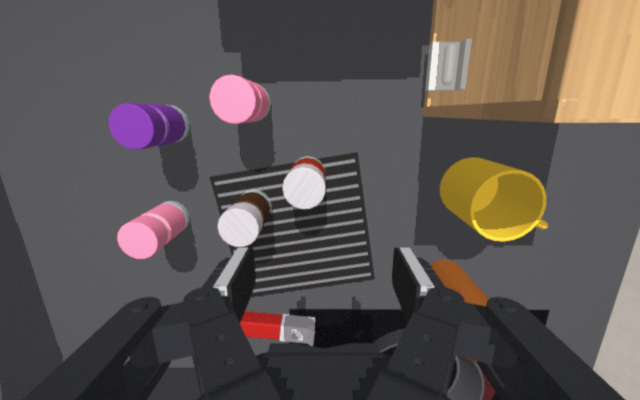

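View pics/s4.png

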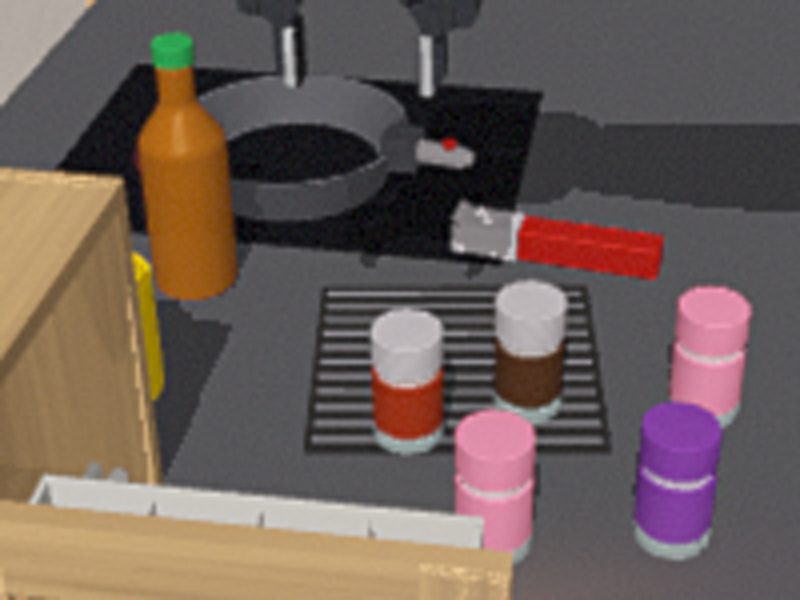

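```bash
python3 - <<'E'
from h import *
for p in [(407,328),(530,300),(495,425)]: print(px2z("side",(220+p[0]/4,140+p[1]/4),.088)[:2])
KM=tuple(np.load("km4.npy",allow_pickle=True)); KM=(KM[0].astype(float),KM[1].astype(float))
for p in [(305,188),(241,224),(236,100)]: print(px2z("wrist",p,.088,KM)[:2])
for p in [(509,210)]: print("mug",px2z("wrist",p,.09,KM)[:2])
rel([0.5255,-0.022,0.15],0)
E
```

```text
[ 0.53290408 -0.02287155]
[ 0.46045642 -0.06613815]
[0.46562681 0.06241364]
[ 0.53532456 -0.0249601 ]
[ 0.46461542 -0.06571589]
[0.469876   0.06277258]
mug [ 0.75250776 -0.04806597]
t 12.00 pos [ 0.556  -0.0222  0.2653] x [-0.  0. -1.] jaw yaw 0.05 q6 -0.223 open mm 70.1 F [1.  0.5 1.4]
yaw change ccw -0.05 -> turn units 0.011
units before turn: [ 4.614  0.008 -1.218]
units after turn: [ 4.614  0.007 -1.218]
```

{"op": "move_arm", "data": {
  "commands": [0,-0.07,-0.88,0,1,0,0,0,1,0,0,0,1,0,0,0,1,0,0,0,1,0,0,0,1,0,0,0,1,0,0,0,0.5,0,0,0,0.47,0,0,0,0,0,0,0]
}}

```text
time: 13.38
eef_pos: [0.534, -0.0245, 0.0659]
tcp_rot: [-0.0, 0.707, 0.0, 0.707]
contact_force: [0.4, -0.2, -0.5]
opening: 0.815
```

{"op": "move_arm", "data": {
  "commands": [0,0,0,0,0,0,0,0,0,0,0,0,0,0,0,0,0,0,0,0],
  "jaw": 40,
  "force": 25
}}

```text
time: 14.0
eef_pos: [0.5346, -0.0249, 0.0671]
tcp_rot: [-0.0, 0.707, -0.0, 0.707]
contact_force: [-1.9, -0.4, 5.6]
opening: 0.532
```

{"op": "move_arm", "data": {
  "commands": [0,0,0,0,0,0,0,0,0,0,0,0,0,0,0,0],
  "jaw": 70
}}

```text
time: 14.5
eef_pos: [0.5339, -0.0247, 0.0659]
tcp_rot: [0.0, 0.707, 0.0, 0.707]
contact_force: [0.6, -0.2, 0.2]
opening: 0.821
```

```bash
python3 - <<'E'
from h import *
rel([0.534,-0.024,0.066],90)
im=ctrl.read_camera("wrist");cv2.imwrite("pics/w5.png",im[:,:,::-1])
im=ctrl.read_camera("side");crop(im,220,140,200,150,4,"pics/s5.png")
E
```

```text
t 14.50 pos [ 0.5339 -0.0247  0.0659] x [-0.  0. -1.] jaw yaw -0.0 q6 -0.236 open mm 70.1 F [ 0.6 -0.2  0.2]
yaw change ccw -90.00 -> turn units 17.999
units before turn: [-0.005  0.029  0.003]
units after turn: [-0.005  0.003 -0.029]
```

View pics/w5.png

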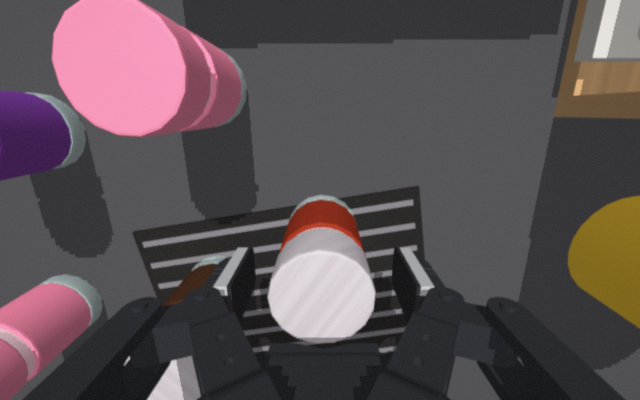

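View pics/s5.png

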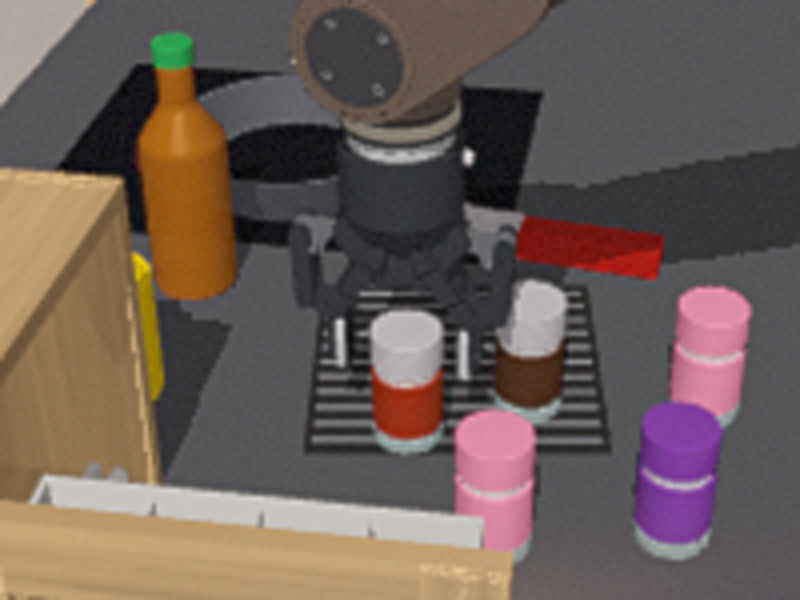

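```bash
python3 - <<'E'
from h import *
print(px2z("wrist",(322,287),.088), proj("wrist",[[.534,-.0247+dy,.088] for dy in(-.003,0,.003)]))
E
```

```text
[ 0.53440759 -0.01977237  0.088     ] [[321.03327712 303.5228918 ]
 [321.02430436 297.34202645]
 [321.0152047  291.07374567]]
```

{"op": "move_arm", "data": {
  "commands": [0,0,0,1,0,0,0,1,0,0,0,1,0,0,0,1,0,0,0,1,0,0,0,1,0,0,0,1,0,0,0,1,0,0,0,1,0,0,0,1,0,0,0,1,0,0,0,1,0,0,0,1,0,0,0,1,0,0,0,1,0,0,0,1,0,0,0,1,0,0,0,1,0,0,0,0]
}}

```text
time: 16.98
eef_pos: [0.5341, -0.0247, 0.0661]
tcp_rot: [0.5, 0.5, -0.5, 0.5]
contact_force: [-0.2, -0.7, 0.3]
opening: 0.82
```

{"op": "move_arm", "data": {
  "commands": [0,0,0,0,0,0,0,0,0,0,0,0,0,0,0,0,0,0,0,0],
  "jaw": 40,
  "force": 40
}}

```text
time: 17.6
eef_pos: [0.5342, -0.0249, 0.0663]
tcp_rot: [0.5, 0.5, -0.5, 0.5]
contact_force: [-0.1, -2.1, 0.8]
opening: 0.529
```

```bash
python3 - <<'E'
from h import *
rel([0.534,-0.024,0.066],90)
E
```

```text
t 17.60 pos [ 0.5342 -0.0249  0.0663] x [ 0. -0. -1.] jaw yaw -89.99 q6 1.335 open mm 45.2 F [-0.1 -2.1  0.8]
yaw change ccw -0.01 -> turn units 0.002
units before turn: [ 0.011 -0.009 -0.036]
units after turn: [ 0.011 -0.009 -0.036]
```

{"op": "move_arm", "data": {
  "commands": [-0.5,0,0,0,-1,0,0,0,-1,0,0,-1,-1,0,0,-1,-1,0,0,-1,-1,0,0,-1,-1,0,0,-1,-1,0,0,-1,-1,0,0,-1,-1,0,0,-1,-0.5,0,0,-1,0,0,0,-1,0,0,0,-1,0,0,0,-1,0,0,0,-1,0,0,0,-1,0,0,0,-1,0,0,0,-1,0,0,0,-1,0,0,0,-1]
}}

```text
time: 20.1
eef_pos: [0.5335, -0.0243, 0.3159]
tcp_rot: [-0.001, 0.707, 0.001, 0.707]
contact_force: [-0.4, 0.2, -1.5]
opening: 0.529
```

{"op": "move_arm", "data": {
  "commands": [0,0.5,0,0,0,1,0,0,0,1,0,0,0,1,0,0,0,1,0,0,0,1,0,0,0,0.5,0,0,0,0,0,0,0,0,0,0]
}}

```text
time: 21.22
eef_pos: [0.534, 0.1248, 0.316]
tcp_rot: [0.0, 0.707, -0.0, 0.707]
contact_force: [0.7, -0.3, -1.6]
opening: 0.527
```

```bash
python3 - <<'E'
from h import *
rel([0.526,0.2465,0.29],0)
KM=cal("wrist")
im=ctrl.read_camera("wrist");cv2.imwrite("pics/w6.png",im[:,:,::-1]);crop(im,240,20,200,150,4,"pics/w6c.png")
np.save("km6.npy",np.array(KM,dtype=object),allow_pickle=True)
H=np.array([.677,.2985]);t=np.radians(88.3);d=np.array([-np.sin(t),-np.cos(t)]);i=np.array([np.cos(t),-np.sin(t)])
for k in range(4):
    c=H+(.125+(k-1.5)*.0535)*d+.052*i; print(k,c, proj("wrist",[[*c,.112],[*c,.154]],KM).round(1).tolist())
E
```

```text
t 21.23 pos [0.534  0.1248 0.316 ] x [-0. -0. -1.] jaw yaw -0.04 q6 0.046 open mm 45.0 F [ 0.7 -0.3 -1.6]
yaw change ccw 0.04 -> turn units -0.008
units before turn: [ 1.039  4.867 -0.324]
units after turn: [ 1.039  4.868 -0.32 ]
0 [0.63381234 0.24519532] [[419.5, 64.5], [434.1, 57.4]]
1 [0.58033589 0.24360818] [[367.4, 66.1], [374.1, 59.3]]
2 [0.52685944 0.24202103] [[315.5, 67.8], [314.3, 61.2]]
3 [0.47338298 0.24043389] [[263.8, 69.4], [254.8, 63.1]]
```

View pics/w6.png

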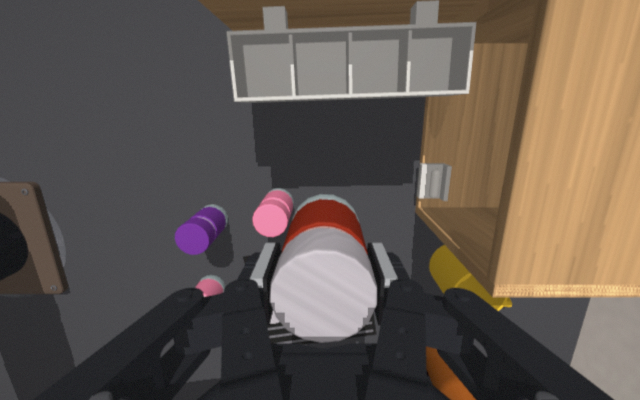

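```bash
python3 - <<'E'
from h import *
im=cv2.imread("pics/w6.png")[:,:,::-1]
crop(im,220,15,130,100,6,"pics/w6a.png");crop(im,350,15,130,100,6,"pics/w6b.png")
E
```

```text
(no output)
```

View pics/w6a.png

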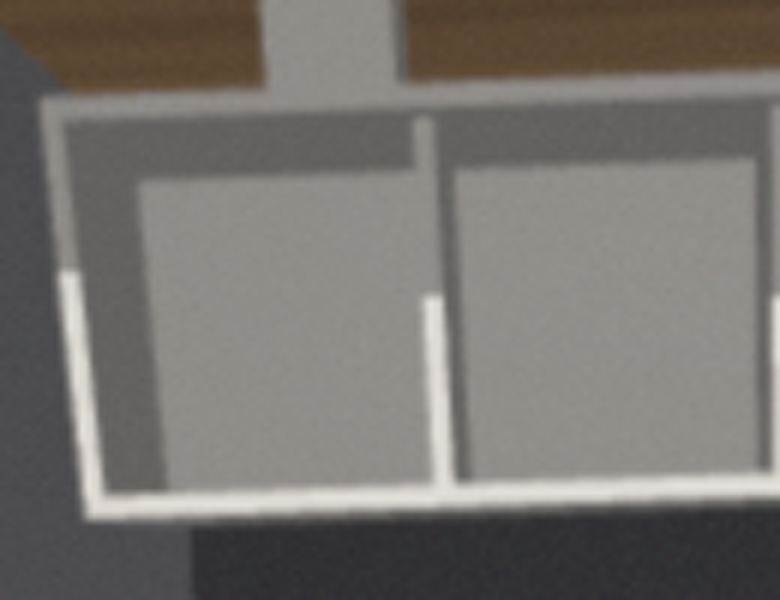

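View pics/w6b.png

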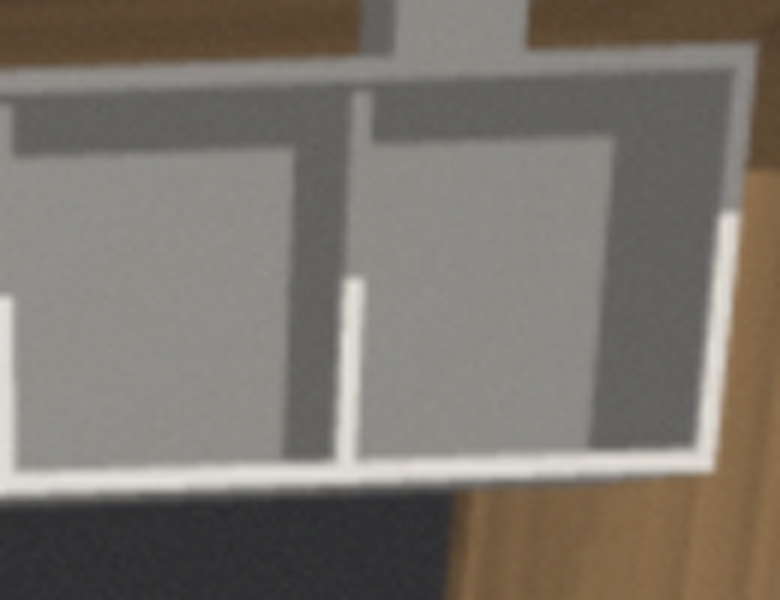

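```bash
python3 - <<'E'
from h import *
KM=tuple(x.astype(float) for x in np.load("km6.npy",allow_pickle=True))
def W(p,ox,z=.154): return px2z("wrist",((p[0]+.5)/6-.5+ox,(p[1]+.5)/6-.5+15),z,KM)[:2]
BL,FL,BR,FR=W((40,97),220),W((87,520),220),W((757,43),350),W((713,470),350)
print("BL",BL,"FL",FL,"BR",BR,"FR",FR)
for a,b in((BL,BR),(FL,FR),(BL,FL),(BR,FR)): print(np.linalg.norm(b-a),np.degrees(np.arctan2(*(b-a)[::-1])))
c=(BL+FL+BR+FR)/4;u=(BR-BL+FR-FL);u/=np.linalg.norm(u);print("centre",c,"u",u)
print("pockets 3,2,1,0",[(c+u*k*.0535).round(4).tolist() for k in(-1.5,-.5,.5,1.5)])
rel([0.526,0.2465,0.29],0)
E
```

```text
BL [0.4502073  0.26627981] FL [0.45198768 0.20795738] BR [0.66682799 0.27328835] FR [0.66871194 0.21532648]
0.2167340387034759 1.8530996511139997
0.2168495086514026 1.9474330153349986
0.05834960384298313 -88.25150501223732
0.0579924803451164 -88.13835676492947
centre [0.55943372 0.24071301] u [0.99945005 0.03316004]
pockets 3,2,1,0 [[0.4792, 0.2381], [0.5327, 0.2398], [0.5862, 0.2416], [0.6396, 0.2434]]
t 21.27 pos [0.5341 0.1246 0.3161] x [-0. -0. -1.] jaw yaw -0.06 q6 0.046 open mm 45.2 F [ 0.3 -0.2 -2.9]
yaw change ccw 0.06 -> turn units -0.013
units before turn: [ 1.041  4.875 -0.329]
units after turn: [ 1.041  4.875 -0.323]
```

```bash
python3 - <<'E'
from h import *
im=ctrl.read_camera("wrist");crop(im,250,180,150,170,4,"pics/w7.png")
s=ctrl.get_state();e=s["eef_pos"];print(e)
th=np.linspace(0,2*np.pi,60)
def circ(z): return np.c_[e[0]+.023*np.cos(th),e[1]+.023*np.sin(th),np.full(60,z)]
t=proj("wrist",circ(e[2]+.022));b=proj("wrist",circ(e[2]-.063))
o=np.ascontiguousarray(im[:,:,::-1]);o=cv2.resize(o[180:350,250:400],None,fx=4,fy=4,interpolation=cv2.INTER_CUBIC)
for q,c in((t,(0,255,0)),(b,(255,0,0))): cv2.polylines(o,[((q-[250,180]+.5)*4-.5).round().astype(np.int32)],True,c,1)
cv2.imwrite("pics/w7.png",o[:600])
E
```

```text
[0.53412028 0.12456182 0.31606102]
```

View pics/w7.png

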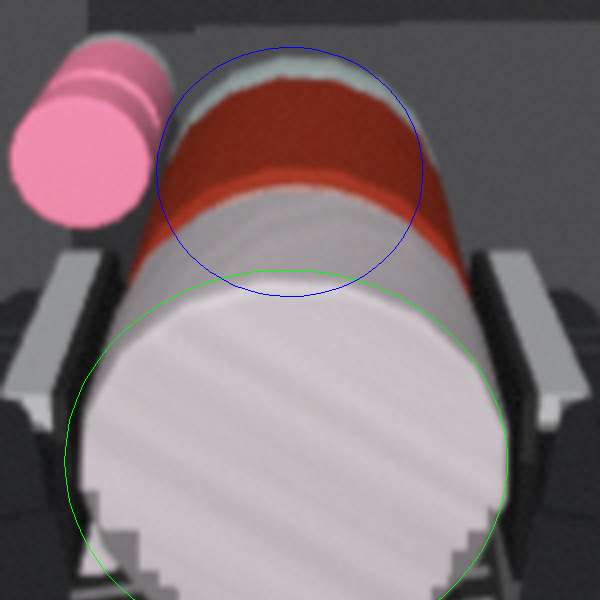

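{"op": "move_arm", "data": {
  "commands": [0,0.4,0.2,0,0,0.8,0.4,0,0,0.8,0.4,0,0,0.8,0.3,0,0,0.8,0.3,0,0,0.8,0.2,0,0,0.35,0.1,0,0,0,0,0,0.7,0,0,0,0.8,0,0,0,0.8,0,0,0,0.8,0,0,0,0,0,0,0,0,0,0,0]
}}

```text
time: 23.08
eef_pos: [0.5819, 0.2441, 0.239]
tcp_rot: [0.0, 0.707, 0.0, 0.707]
contact_force: [0.3, 0.4, -1.2]
opening: 0.529
```

```bash
python3 - <<'E'
from h import *
rel([0.5815,0.2433,0.231],1.9)
im=ctrl.read_camera("wrist");cv2.imwrite("pics/w8.png",im[:,:,::-1])
im=ctrl.read_camera("scene");crop(im,350,120,200,150,4,"pics/s8.png")
im=ctrl.read_camera("side");crop(im,180,180,200,150,4,"pics/sd8.png")
E
```

```text
t 23.07 pos [0.5819 0.2441 0.239 ] x [ 0.001  0.    -1.   ] jaw yaw -0.0 q6 0.237 open mm 45.2 F [ 0.3  0.4 -1.2]
yaw change ccw 1.90 -> turn units -0.380
units before turn: [ 0.321 -0.032 -0.017]
units after turn: [ 0.321 -0.031 -0.018]
```

View pics/w8.png

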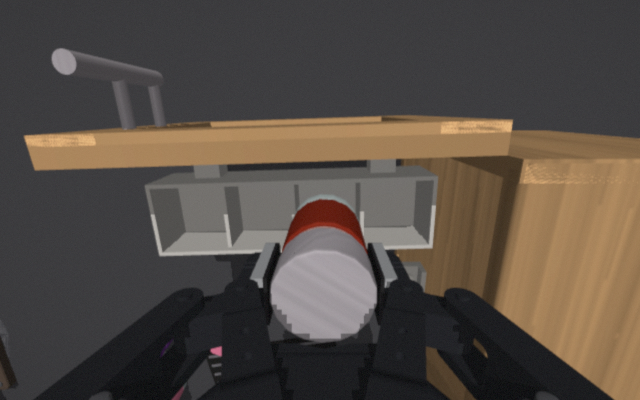

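View pics/s8.png

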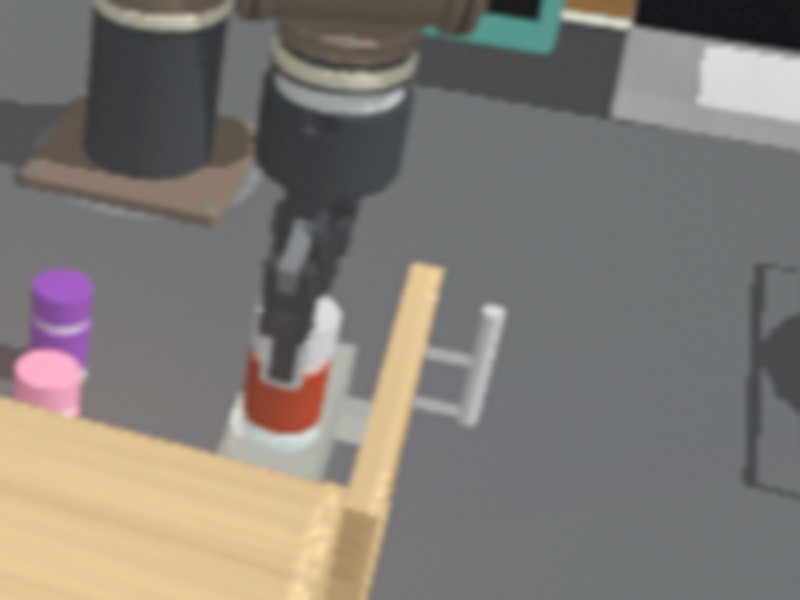

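View pics/sd8.png

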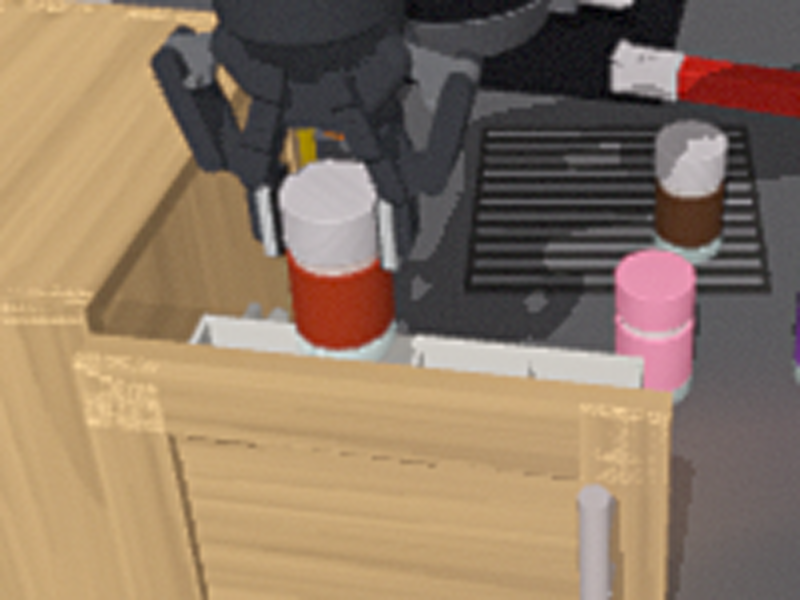

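{"op": "move_arm", "data": {
  "commands": [0.3,-0.02,0,0,0.3,0,0,0,0.2,0,0,0,0.2,0,0,0,0.2,0,0,0,0.2,0,0,0,0,0,0,0]
}}

```text
time: 24.1
eef_pos: [0.5817, 0.2435, 0.2031]
tcp_rot: [0.0, 0.707, -0.0, 0.707]
contact_force: [1.3, -0.7, -2.6]
opening: 0.529
```

{"op": "move_arm", "data": {
  "commands": [0.25,0,0,0,0.25,0,0,0,0.25,0,0,0,0.2,0,0,0,0.12,0,0,0,0,0,0,0]
}}

```text
time: 24.85
eef_pos: [0.5815, 0.2435, 0.1763]
tcp_rot: [0.0, 0.707, -0.0, 0.707]
contact_force: [2.2, 0.4, -3.5]
opening: 0.529
```

{"op": "move_arm", "data": {
  "commands": [0.05,0,0,0,0.05,0,0,0,0,0,0,0]
}}

```text
time: 25.22
eef_pos: [0.5816, 0.2436, 0.1753]
tcp_rot: [-0.0, 0.707, 0.0, 0.707]
contact_force: [-0.7, -0.3, 3.6]
opening: 0.532
```

Contact with the floor (+3.6 N). Release a little, and lift.

{"op": "move_arm", "data": {
  "commands": [0,0,0,0,0,0,0,0,0,0,0,0,-0.3,0,0,0,-0.7,0,0,0,-1,0,0,0,-1,0,0,0,-1,0,0,0,-1,0,0,0,0,-1,0,0,0,-1,0,0],
  "jaw": 62
}}

```text
time: 26.6
eef_pos: [0.5819, 0.1933, 0.3019]
tcp_rot: [-0.0, 0.706, 0.0, 0.708]
contact_force: [-0.6, 0.6, 0.1]
opening: 0.73
```

```bash
python3 - <<'E'
from h import *
rel([0.462,-0.066,0.18],0)
im=ctrl.read_camera("wrist");cv2.imwrite("pics/w9.png",im[:,:,::-1])
im=ctrl.read_camera("side");crop(im,180,140,220,165,3.6,"pics/sd9.png")
E
```

```text
t 26.60 pos [0.5819 0.1933 0.3019] x [ 0.003  0.    -1.   ] jaw yaw 0.05 q6 0.155 open mm 62.3 F [-0.6  0.6  0.1]
yaw change ccw -0.05 -> turn units 0.010
units before turn: [  4.855 -10.369  -4.823]
units after turn: [  4.855 -10.374  -4.814]
```

View pics/w9.png

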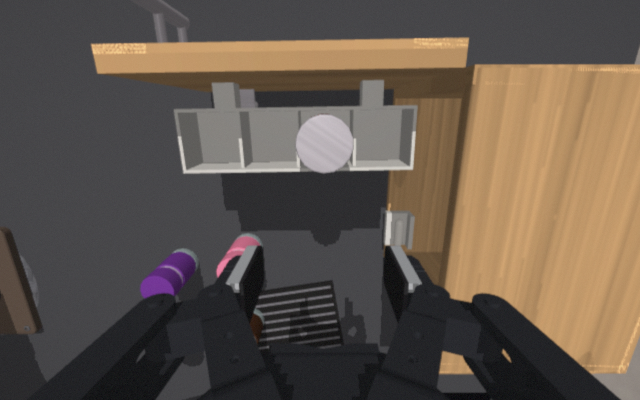

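View pics/sd9.png

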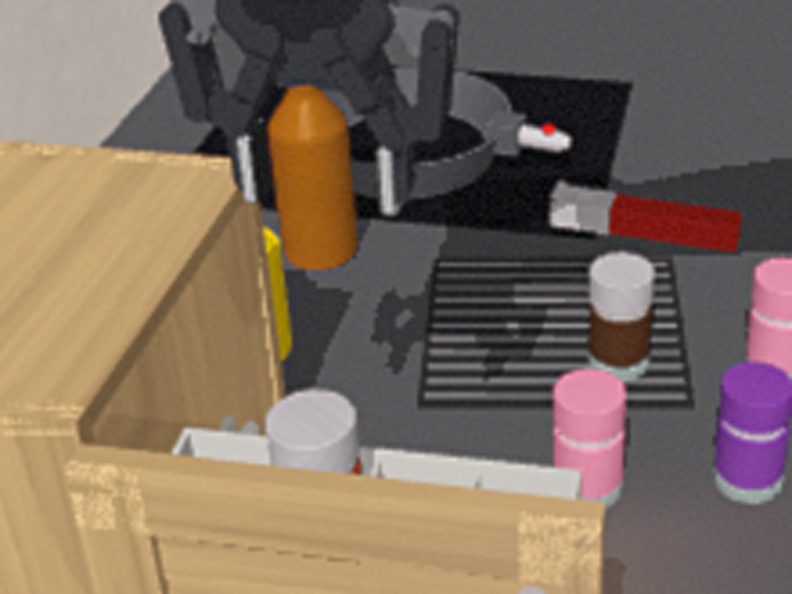

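{"op": "move_arm", "data": {
  "commands": [0,-1,-0.48,0,0,-1,-0.48,0,0,-1,-0.48,0,0,-1,-0.48,0,0,-1,-0.48,0,0,-1,-0.48,0,0,-1,-0.48,0,0,-1,-0.48,0,0,-1,-0.48,0,0,-1,-0.48,0,0.8,-0.37,0,0,0.8,0,0,0,0.8,0,0,0,0.6,0,0,0,0,0,0,0],
  "jaw": 70
}}

```text
time: 28.58
eef_pos: [0.4611, -0.0652, 0.2236]
tcp_rot: [0.0, 0.708, 0.0, 0.706]
contact_force: [-0.0, 0.2, -0.2]
opening: 0.823
```

```bash
python3 - <<'E'
from h import *
rel([0.462,-0.066,0.066],0)
im=ctrl.read_camera("wrist");cv2.imwrite("pics/w10.png",im[:,:,::-1])
print(proj("wrist",[[.462,-.066,.088]]))
E
```

```text
t 28.57 pos [ 0.4611 -0.0652  0.2236] x [-0.002  0.001 -1.   ] jaw yaw 0.02 q6 -0.359 open mm 70.3 F [-0.   0.2 -0.2]
yaw change ccw -0.02 -> turn units 0.003
units before turn: [ 6.303 -0.036  0.045]
units after turn: [ 6.303 -0.036  0.045]
[[322.61948452 195.45454838]]
```

View pics/w10.png

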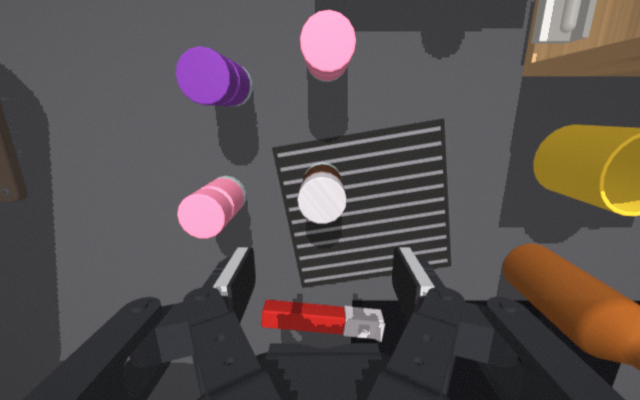

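{"op": "move_arm", "data": {
  "commands": [1,0,0,0,1,0,0,0,1,0,0,0,1,0,0,0,1,0,0,0,0.8,0,0,0,0.5,0,0,0,0,0,0,0]
}}

```text
time: 29.62
eef_pos: [0.4616, -0.0657, 0.0667]
tcp_rot: [0.0, 0.707, 0.0, 0.707]
contact_force: [-0.1, 0.3, -0.2]
opening: 0.818
```

{"op": "move_arm", "data": {
  "commands": [0,0,0,0,0,0,0,0,0,0,0,0,0,0,0,0,0,0,0,0],
  "jaw": 40,
  "force": 25
}}

```text
time: 30.25
eef_pos: [0.4622, -0.066, 0.068]
tcp_rot: [-0.0, 0.707, -0.0, 0.708]
contact_force: [-3.5, -0.5, 5.9]
opening: 0.534
```

{"op": "move_arm", "data": {
  "commands": [0,0,0,0,0,0,0,0,0,0,0,0,0,0,0,1,0,0,0,1,0,0,0,1,0,0,0,1,0,0,0,1,0,0,0,1,0,0,0,1,0,0,0,1,0,0,0,1,0,0,0,1,0,0,0,1,0,0,0,1,0,0,0,1,0,0,0,1,0,0,0,1,0,0,0,1,0,0,0,1],
  "jaw": 70
}}

```text
time: 32.75
eef_pos: [0.4615, -0.0657, 0.0666]
tcp_rot: [0.478, 0.521, -0.478, 0.521]
contact_force: [-0.1, 0.6, -0.3]
opening: 0.817
```

{"op": "move_arm", "data": {
  "commands": [0,0,0,1,0,0,0,0,0,0,0,0]
}}

```text
time: 33.12
eef_pos: [0.4615, -0.0657, 0.0667]
tcp_rot: [0.5, 0.5, -0.5, 0.5]
contact_force: [-0.4, -0.4, -0.2]
opening: 0.819
```

{"op": "move_arm", "data": {
  "commands": [0,0,0,0,0,0,0,0,0,0,0,0,0,0,0,0,0,0,0,0],
  "jaw": 40,
  "force": 40
}}

```text
time: 33.75
eef_pos: [0.4619, -0.0661, 0.0672]
tcp_rot: [0.5, 0.5, -0.5, 0.501]
contact_force: [0.6, -2.1, 2.5]
opening: 0.537
```

```bash
python3 - <<'E'
from h import *
rel([0.4746,0.24,0.316],0)
E
```

```text
t 33.75 pos [ 0.4619 -0.0661  0.0672] x [ 0.001 -0.001 -1.   ] jaw yaw -89.99 q6 1.211 open mm 45.9 F [ 0.6 -2.1  2.5]
yaw change ccw 89.99 -> turn units -17.997
units before turn: [ -9.963   0.518 -12.236]
units after turn: [-9.963 12.236  0.515]
```

{"op": "move_arm", "data": {
  "commands": [-0.5,0,0,0,-1,0,0,0,-1,0,0,-1,-1,0,0,-1,-1,0,0,-1,-1,0,0,-1,-1,0,0,-1,-1,0,0,-1,-1,0,0,-1,-1,0,0,-1,-0.5,0,0,-1,0,0,0,-1,0,0,0,-1,0,0,0,-1,0,0,0,-1,0,0,0,-1,0,0,0,-1,0,0,0,-1,0,0,0,-1,0,0,0,-1]
}}

```text
time: 36.25
eef_pos: [0.4607, -0.0648, 0.316]
tcp_rot: [-0.0, 0.708, 0.002, 0.706]
contact_force: [0.1, -0.7, -2.7]
opening: 0.537
```

{"op": "move_arm", "data": {
  "commands": [0,0.5,0.5,0,0,1,0,0,0,1,0,0,0,1,0,0,0,1,0,0,0,1,0,0,0,1,0,0,0,1,0,0,0,1,0,0,0,1,0,0,0,1,0,0,0,1,0,0,0,0.75,0,0,0,0,0,0,0.7,0,0,0,0.8,0,0,0,0.8,0,0,0,0.8,0,0,0,0,0,0,0,0,0,0,0]
}}

```text
time: 38.75
eef_pos: [0.4743, 0.2403, 0.2395]
tcp_rot: [0.0, 0.707, -0.0, 0.707]
contact_force: [1.0, 0.2, -1.6]
opening: 0.539
```

```bash
python3 - <<'E'
from h import *
rel([0.4746,0.24,0.231],0)
im=ctrl.read_camera("wrist");cv2.imwrite("pics/w11.png",im[:,:,::-1]);crop(im,150,130,200,150,4,"pics/w11c.png")
im=ctrl.read_camera("side");crop(im,180,180,200,150,4,"pics/sd11.png")
E
```

```text
t 38.75 pos [0.4743 0.2403 0.2395] x [ 0.  0. -1.] jaw yaw -0.03 q6 0.279 open mm 46.1 F [ 1.   0.2 -1.6]
yaw change ccw 0.03 -> turn units -0.006
units before turn: [ 0.339 -0.014  0.012]
units after turn: [ 0.339 -0.014  0.012]
```

View pics/w11.png

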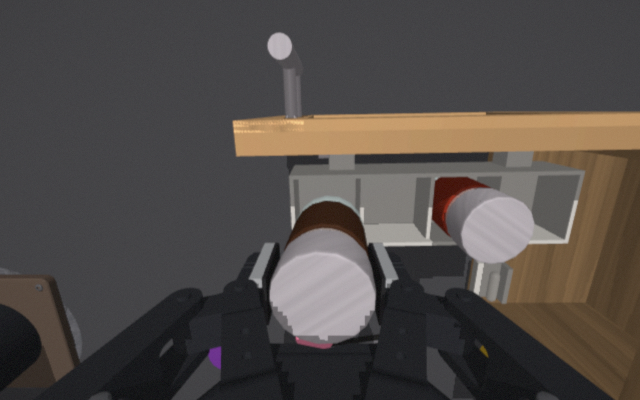

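View pics/sd11.png

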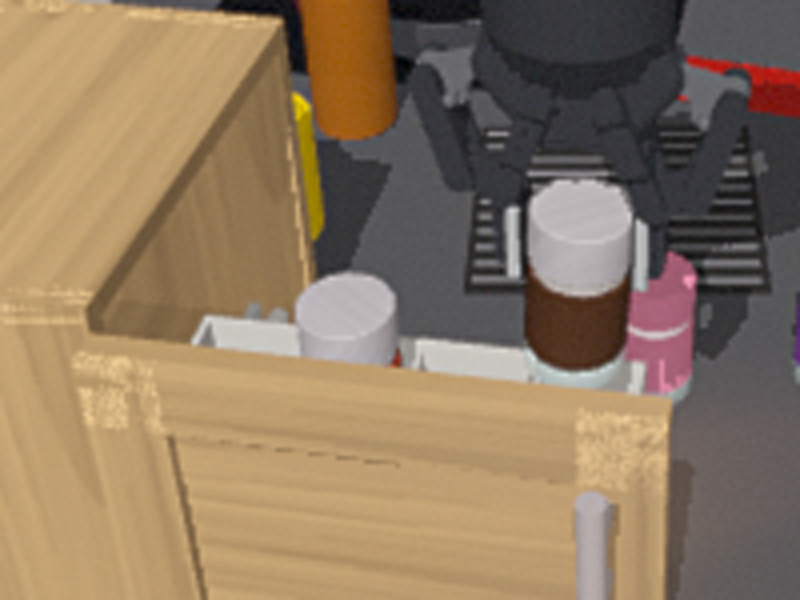

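{"op": "move_arm", "data": {
  "commands": [0.3,0,0,0,0.3,0,0,0,0.2,0,0,0,0.2,0,0,0,0.2,0,0,0,0.2,0,0,0,0,0,0,0]
}}

```text
time: 39.72
eef_pos: [0.4738, 0.2404, 0.2037]
tcp_rot: [-0.0, 0.708, -0.0, 0.707]
contact_force: [0.0, -0.8, -1.8]
opening: 0.536
```

{"op": "move_arm", "data": {
  "commands": [0.25,0,0,0,0.25,0,0,0,0.25,0,0,0,0.2,0,0,0,0.1,0,0,0,0,0,0,0]
}}

```text
time: 40.48
eef_pos: [0.474, 0.2405, 0.1778]
tcp_rot: [-0.0, 0.707, -0.0, 0.707]
contact_force: [0.5, 0.5, -1.5]
opening: 0.538
```

{"op": "move_arm", "data": {
  "commands": [0.05,0,0,0,0.05,0,0,0,0,0,0,0]
}}

```text
time: 40.85
eef_pos: [0.4743, 0.2407, 0.1762]
tcp_rot: [0.0, 0.707, 0.0, 0.707]
contact_force: [-0.2, -0.3, 0.2]
opening: 0.536
```

{"op": "move_arm", "data": {
  "commands": [0.05,0,0,0,0,0,0,0]
}}

```text
time: 41.1
eef_pos: [0.4745, 0.2408, 0.176]
tcp_rot: [0.0, 0.707, 0.0, 0.707]
contact_force: [-2.3, -0.2, 4.7]
opening: 0.537
```

{"op": "move_arm", "data": {
  "commands": [0,0,0,0,0,0,0,0,0,0,0,0,-0.3,0,0,0,-0.7,0,0,0,-1,0,0,0,-1,0,0,0,-1,0,0,0,-1,0,0,0,0,-1,0,0,0,-1,0,0],
  "jaw": 62
}}

```text
time: 42.48
eef_pos: [0.4744, 0.1902, 0.3016]
tcp_rot: [-0.0, 0.706, 0.001, 0.708]
contact_force: [1.2, -0.5, -0.3]
opening: 0.724
```

```bash
python3 - <<'E'
from h import *
rel([0.52,0.2,0.3],0)
im=ctrl.read_camera("wrist");cv2.imwrite("pics/w12.png",im[:,:,::-1])
im=ctrl.read_camera("side");cv2.imwrite("pics/sd12.png",im[:,:,::-1])
E
```

```text
t 42.48 pos [0.4744 0.1902 0.3016] x [ 0.003  0.001 -1.   ] jaw yaw 0.05 q6 0.182 open mm 61.8 F [ 1.2 -0.5 -0.3]
yaw change ccw -0.05 -> turn units 0.011
units before turn: [0.071 0.389 1.824]
units after turn: [0.071 0.391 1.824]
```

View pics/w12.png

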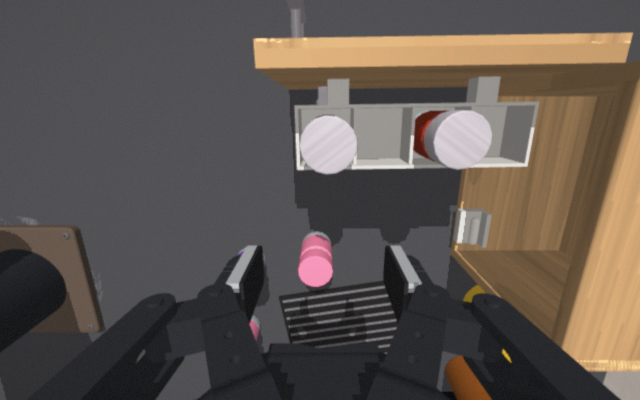

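View pics/sd12.png

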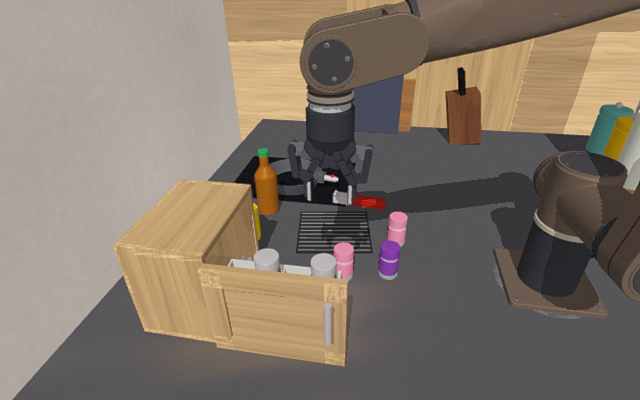

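{"op": "move_arm", "data": {
  "commands": [0,0.5,0,0,0,1,-0.2,0,0,1,-0.2,0,0,1,-0.2,0,0,1,-0.2,0,0,1,-0.17,0,0,0.65,0,-0.3,0,0,0,0],
  "jaw": 40
}}

```text
time: 43.58
eef_pos: [0.4495, 0.3457, 0.2993]
tcp_rot: [-0.01, 0.707, 0.01, 0.707]
contact_force: [0.5, -0.1, 0.1]
opening: 0.465
```

```bash
python3 - <<'E'
from h import *
rel([0.4503,0.344,0.19],1.9)
im=ctrl.read_camera("wrist");cv2.imwrite("pics/w13.png",im[:,:,::-1])
E
```

```text
t 43.58 pos [0.4495 0.3457 0.2993] x [-0. -0. -1.] jaw yaw 1.65 q6 0.448 open mm 39.7 F [ 0.5 -0.1  0.1]
yaw change ccw 0.25 -> turn units -0.049
units before turn: [ 4.371 -0.068  0.032]
units after turn: [ 4.371 -0.068  0.031]
```

View pics/w13.png

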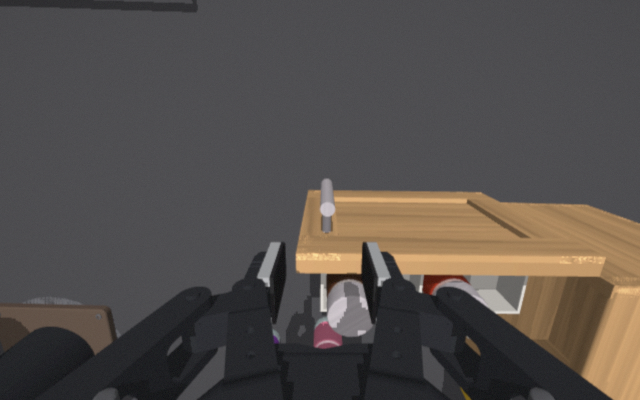

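{"op": "move_arm", "data": {
  "commands": [0.7,-0.05,0.03,0,0.9,0,0,0,0.9,0,0,0,0.9,0,0,0,0.6,0,0,0,0.37,0,0,0,0,0,0,0]
}}

```text
time: 44.5
eef_pos: [0.4504, 0.3427, 0.1894]
tcp_rot: [-0.009, 0.707, 0.009, 0.707]
contact_force: [0.1, 0.4, 0.4]
opening: 0.468
```

{"op": "move_arm", "data": {
  "commands": [0,0,0,0,0,0,0,0,0,0,0,0,0,0,0,0,0,0,0,0],
  "jaw": 0,
  "force": 60
}}

```text
time: 45.12
eef_pos: [0.4524, 0.3431, 0.1914]
tcp_rot: [-0.009, 0.705, 0.009, 0.709]
contact_force: [5.3, -0.1, -0.2]
opening: 0.117
```

```bash
python3 - <<'E'
from h import *
rel([0.4503,0.344,0.19],1.9);door()
E
```

```text
t 45.12 pos [0.4524 0.3431 0.1914] x [ 0.005  0.001 -1.   ] jaw yaw 1.49 q6 0.445 open mm 10.0 F [ 5.3 -0.1 -0.2]
yaw change ccw 0.41 -> turn units -0.082
units before turn: [ 0.056  0.039 -0.085]
units after turn: [ 0.056  0.039 -0.085]
theta deg -272.02351954933715 radius 0.22894020077975516 expect .2312
```

{"op": "move_arm", "data": {
  "commands": [0,-0.12,0.05,-0.15,0,-0.24,-0.05,-0.3,0,-0.474,-0.099,-0.6,0,-0.474,-0.099,-0.6,0,-0.474,-0.099,-0.6,0,-0.474,-0.099,-0.6,0,-0.474,-0.099,-0.6,0,-0.474,-0.099,-0.6,0,-0.474,-0.099,-0.6,0,-0.474,-0.099,-0.6,0,-0.474,-0.099,-0.6,0,-0.474,-0.099,-0.6,0,-0.474,-0.099,-0.6]
}}

```text
time: 46.75
eef_pos: [0.4671, 0.2033, 0.1914]
tcp_rot: [-0.224, 0.67, 0.224, 0.671]
contact_force: [0.5, 0.7, 4.7]
opening: 0.113
```

```bash
python3 - <<'E'
from h import *
rel([0.4503,0.344,0.19],45);door()
im=ctrl.read_camera("side");cv2.imwrite("pics/sd14.png",im[:,:,::-1])
E
```

```text
t 46.75 pos [0.4671 0.2033 0.1914] x [ 0.001  0.001 -1.   ] jaw yaw 36.91 q6 -0.433 open mm 9.6 F [0.5 0.7 4.7]
yaw change ccw 8.09 -> turn units -1.617
units before turn: [0.056 4.904 2.841]
units after turn: [0.056 4.456 3.503]
theta deg 52.348211775484295 radius 0.23043349476873193 expect .2312
```

View pics/sd14.png

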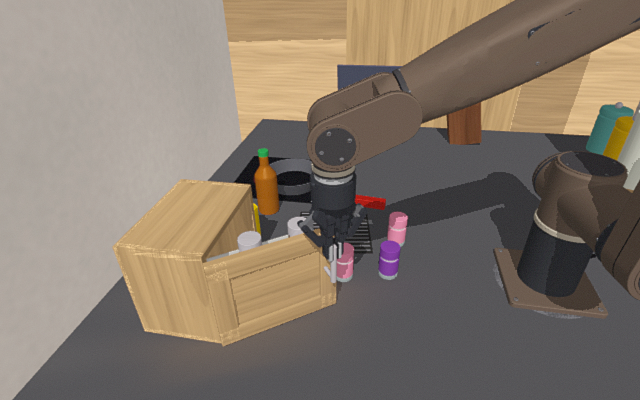

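{"op": "move_arm", "data": {
  "commands": [0,-0.474,-0.099,-0.6,0,-0.474,-0.099,-0.6,0,-0.474,-0.099,-0.6,0,-0.474,-0.099,-0.6,0,-0.474,-0.099,-0.6,0,-0.474,-0.099,-0.6,0,-0.474,-0.099,-0.6,0,-0.474,-0.099,-0.6,0,-0.474,-0.099,-0.6,0,-0.474,-0.099,-0.6,0,-0.474,-0.099,-0.6,0,-0.474,-0.099,-0.6,0,-0.474,-0.099,-0.6]
}}

```text
time: 48.42
eef_pos: [0.5728, 0.0909, 0.1914]
tcp_rot: [-0.435, 0.557, 0.435, 0.559]
contact_force: [0.7, 2.9, 4.4]
opening: 0.115
```

```bash
python3 - <<'E'
from h import *
rel([0.624,0.0735,0.19],90);door()
E
```

```text
t 48.42 pos [0.5728 0.0909 0.1914] x [ 0.003  0.001 -1.   ] jaw yaw 75.89 q6 -1.343 open mm 9.8 F [0.7 2.9 4.4]
yaw change ccw 14.11 -> turn units -2.821
units before turn: [ 0.06  -2.154 -0.177]
units after turn: [ 0.06  -2.046 -0.696]
theta deg 13.388771612334693 radius 0.2322583136423068 expect .2312
```

{"op": "move_arm", "data": {
  "commands": [0,-0.474,-0.099,-0.6,0,-0.474,-0.099,-0.6,0,-0.474,-0.099,-0.6,0,-0.474,-0.099,-0.6,0,-0.24,-0.05,-0.3,0,-0.1,0,0,0,0,0,0]
}}

```text
time: 49.3
eef_pos: [0.6258, 0.0714, 0.1914]
tcp_rot: [-0.498, 0.502, 0.497, 0.503]
contact_force: [0.3, 1.2, 4.7]
opening: 0.118
```

```bash
python3 - <<'E'
from h import *
rel([0.624,0.0735,0.19],90);door()
E
```

```text
t 49.30 pos [0.6258 0.0714 0.1914] x [ 0.002  0.    -1.   ] jaw yaw 89.33 q6 -1.606 open mm 10.1 F [0.3 1.2 4.7]
yaw change ccw 0.67 -> turn units -0.134
units before turn: [0.057 0.073 0.082]
units after turn: [0.057 0.072 0.083]
theta deg -0.5503775511781608 radius 0.23276931718488503 expect .2312
```

{"op": "move_arm", "data": {
  "commands": [0,-0.15,0,0,0,-0.1,0,0,0,0,0,0,0,0,0,0]
}}

```text
time: 49.8
eef_pos: [0.6281, 0.0709, 0.1913]
tcp_rot: [-0.495, 0.506, 0.5, 0.5]
contact_force: [-13.0, -0.8, 11.8]
opening: 0.116
```

```bash
python3 - <<'E'
from h import *
rel([0.624,0.0735,0.19],90);door()
im=ctrl.read_camera("side");crop(im,120,140,200,150,4,"pics/sd15.png")
E
```

```text
t 49.80 pos [0.6281 0.0709 0.1913] x [-0.011 -0.001 -1.   ] jaw yaw 89.36 q6 -1.606 open mm 9.9 F [-13.   -0.8  11.8]
yaw change ccw 0.64 -> turn units -0.127
units before turn: [0.055 0.163 0.1  ]
units after turn: [0.055 0.162 0.102]
theta deg -1.1191736647105794 radius 0.23275562190996993 expect .2312
```

View pics/sd15.png

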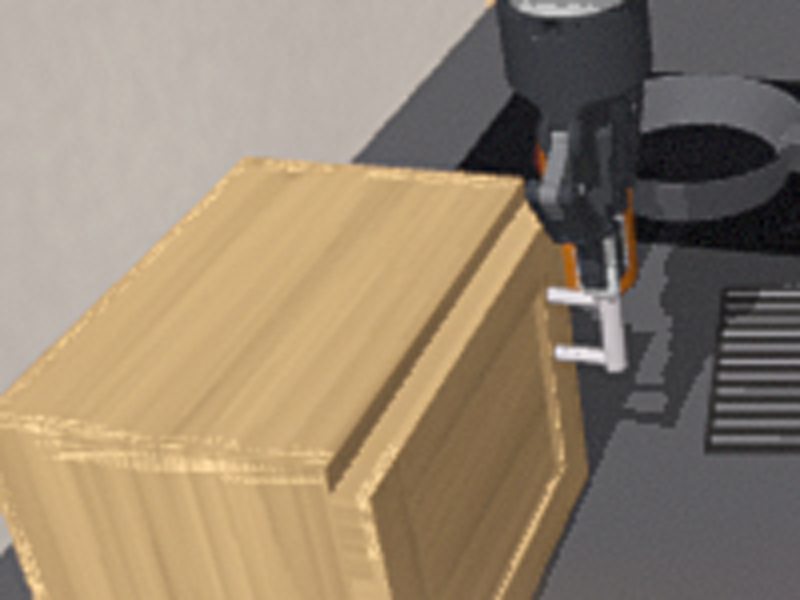

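{"op": "move_arm", "data": {
  "commands": [0,0.15,0,0,0,0,0,0]
}}

```text
time: 50.1
eef_pos: [0.628, 0.071, 0.1914]
tcp_rot: [-0.498, 0.503, 0.496, 0.503]
contact_force: [-1.5, -1.1, 5.2]
opening: 0.118
```

{"op": "move_arm", "data": {
  "commands": [0,0,0,0,0,0,0,0,0,0,0,0,-0.4,0,0,0,-0.8,0,0,0,-0.8,0,0,0,-0.8,0,0,0,-0.8,0,0,0,-0.8,0,0,0,0,0,0,0],
  "jaw": 45
}}

```text
time: 51.35
eef_pos: [0.6289, 0.0713, 0.3031]
tcp_rot: [-0.498, 0.502, 0.495, 0.504]
contact_force: [0.1, -1.2, -0.1]
opening: 0.526
```

```bash
python3 - <<'E'
from h import *
rel([0.45,-0.255,0.29],90)
im=ctrl.read_camera("side");crop(im,120,140,200,150,4,"pics/sd16.png");crop(im,220,140,200,150,4,"pics/sd16b.png")
im=ctrl.read_camera("wrist");cv2.imwrite("pics/w16.png",im[:,:,::-1])
E
```

```text
t 51.35 pos [0.6289 0.0713 0.3031] x [ 0.005 -0.    -1.   ] jaw yaw 89.25 q6 -1.605 open mm 44.9 F [ 0.1 -1.2 -0.1]
yaw change ccw 0.75 -> turn units -0.150
units before turn: [  0.492   6.985 -13.145]
units after turn: [  0.492   7.157 -13.052]
```

View pics/sd16.png

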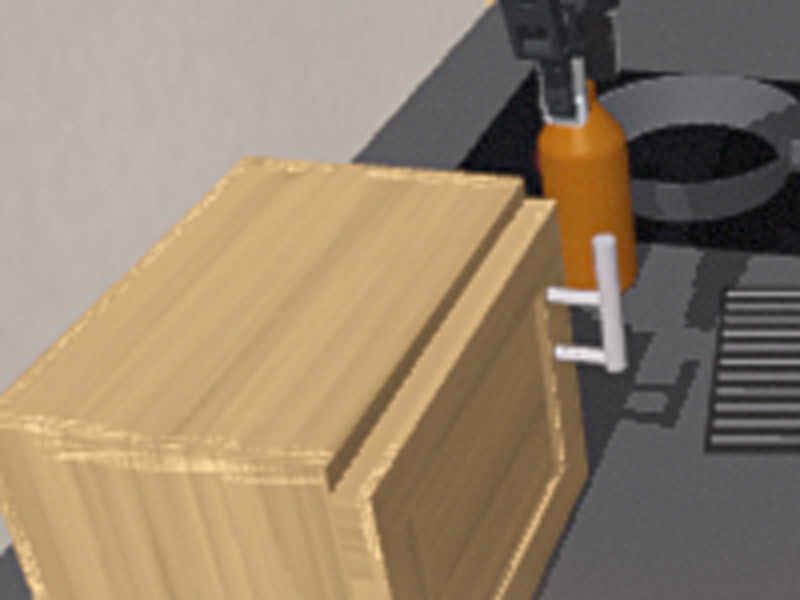

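View pics/w16.png

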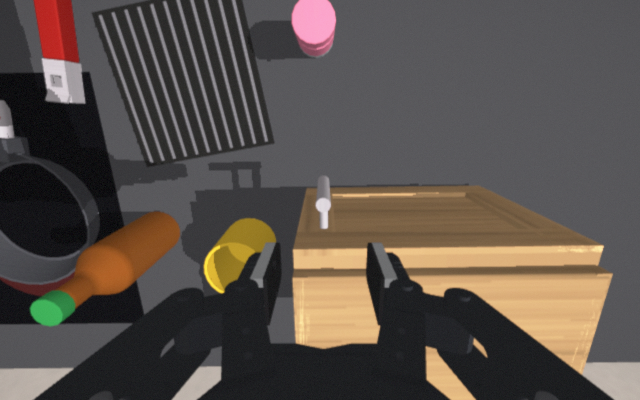

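{"op": "move_arm", "data": {
  "commands": [0,0.3,-0.5,0,0,0.3,-1,0,0,0.3,-1,0,0,0.3,-1,0,0,0.3,-1,0,0,0.3,-1,0,0,0.3,-1,0,0,0.3,-1,0,0,0.3,-1,0,0,0.3,-1,0,0,0.3,-1,0,0,0.3,-1,0,0,0.3,-1,0,0,0.3,-1,0,0,0.3,-1,0,0,0.3,-1,0,0,0.3,-1,0,0,0,-1,0,0,0,-0.5,0]
}}

```text
time: 53.82
eef_pos: [0.494, -0.3783, 0.2993]
tcp_rot: [-0.496, 0.504, 0.497, 0.504]
contact_force: [0.2, 0.0, 0.2]
opening: 0.529
```

{"op": "move_arm", "data": {
  "commands": [0,0,0,1,0,0,0,1,0,0,0,1,0,0,0,1,0,0,0,1,0,0,0,1,0,0,0,1,0,0,0,1,0,0,0,1,0,0,0,1,0,0,0,1,0,0,0,1,0,0,0,1,0,0,0,1,0,0,0,1,0,0,0,1,0,0,0,1,0,0,0,1,0,0,0,0,0,0,0,0],
  "jaw": 60
}}

```text
time: 56.32
eef_pos: [0.4946, -0.3769, 0.2999]
tcp_rot: [0.004, 0.707, -0.004, 0.707]
contact_force: [0.4, -0.5, -0.1]
opening: 0.704
```

```bash
python3 - <<'E'
from h import *
rel([0.45,-0.255,0.29],0)
im=ctrl.read_camera("wrist");cv2.imwrite("pics/w17.png",im[:,:,::-1])
np.save("km17.npy",np.array(cal("wrist"),dtype=object),allow_pickle=True)
E
```

```text
t 56.33 pos [ 0.4946 -0.3769  0.2999] x [-0.  0. -1.] jaw yaw -0.66 q6 -0.803 open mm 60.1 F [ 0.4 -0.5 -0.1]
yaw change ccw 0.66 -> turn units -0.133
units before turn: [ 0.398  4.853 -1.841]
units after turn: [ 0.398  4.874 -1.784]
```

View pics/w17.png

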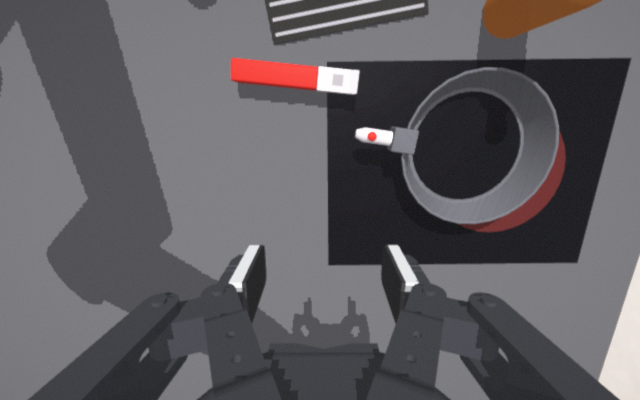

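```bash
python3 - <<'E'
from h import *
im=cv2.imread("pics/w17.png")[:,:,::-1]
crop(im,225,40,145,110,5.5,"pics/w17a.png");crop(im,345,110,80,50,9.5,"pics/w17b.png")
E
```

```text
(no output)
```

View pics/w17a.png

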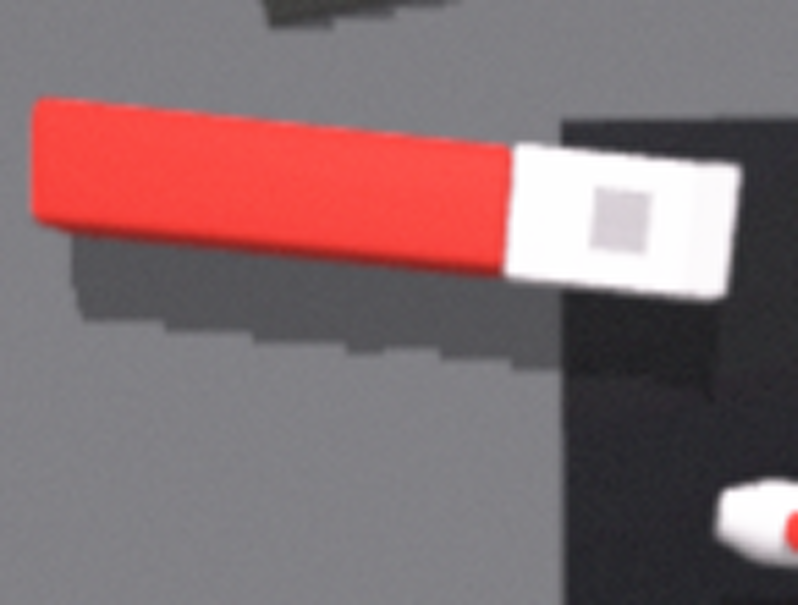

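View pics/w17b.png

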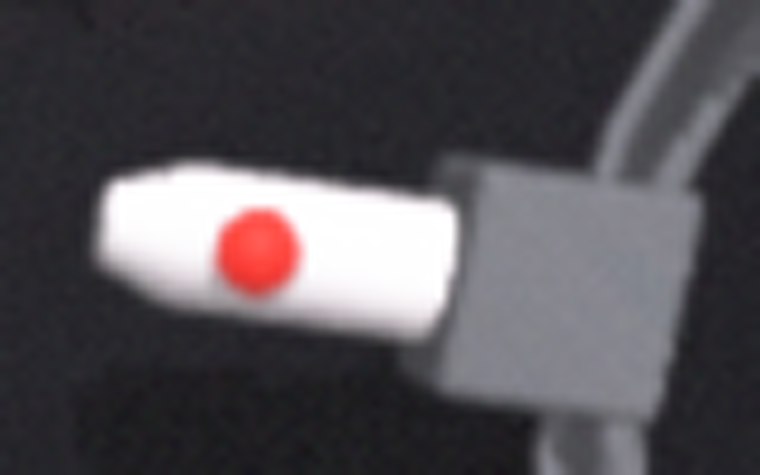

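```bash
python3 - <<'E'
from h import *
np.set_printoptions(precision=4,suppress=True)
KM=tuple(x.astype(float) for x in np.load("km17.npy",allow_pickle=True))
def A(p,z): return px2z("wrist",((p[0]+.5)/5.5-.5+225,(p[1]+.5)/5.5-.5+40),z,KM)[:2]
def B(p,z): return px2z("wrist",((p[0]+.5)/9.5-.5+345,(p[1]+.5)/9.5-.5+110),z,KM)[:2]
ang=lambda v:np.degrees(np.arctan2(v[1],v[0]))
g=[A(p,.027) for p in((37,98),(36,222),(513,147),(506,268))];l=[A(p,.033) for p in((740,165),(725,298))];hole=A((620,220),.027)
e=(g[0]+g[1])/2;m=(g[2]+g[3])/2;mo=(l[0]+l[1])/2
print("grip end",e,"grip/tube",m,"mouth",mo,"hole",hole,"ang",ang(mo-e),ang(m-e),ang(g[2]-g[0]),"len",np.linalg.norm(mo-e),np.linalg.norm(m-e),"w",np.linalg.norm(g[0]-g[1]),np.linalg.norm(l[0]-l[1]))
print("origin est",mo-.08*(mo-e)/np.linalg.norm(mo-e))
a,b=B((195,233),.042),B((430,268),.042);tip=B((102,224),.042);bt=B((258,252),.056);col=B((455,270),.042)
print("stub",a,b,ang(b-a),"tip",tip,"btn",bt,"collar",col,"len",np.linalg.norm(col-tip))
im=cv2.imread("pics/w17.png")
for p in [(470,70),(555,130),(400,150)]:print(px2z("wrist",p,.047,KM))
print("oil cap", px2z("side",(220+173/4,140+45/4),.2))
E
```

```text
grip end [ 0.3821 -0.2505] grip/tube [ 0.4891 -0.2616] mouth [ 0.5395 -0.2678] hole [ 0.5144 -0.2644] ang -6.2928727621726885 -5.943277886631044 -6.024574550279923 len 0.1584118694032501 0.10763744204857825 w 0.02600508448424006 0.028098365673020372
origin est [ 0.46   -0.2591]
stub [ 0.5493 -0.3308] [ 0.5811 -0.3358] -8.856847354531931 tip [ 0.5368 -0.3295] btn [ 0.5556 -0.3323] collar [ 0.5844 -0.3361] len 0.04811990111372869
[ 0.6708 -0.2575  0.047 ]
[ 0.7865 -0.328   0.047 ]
[ 0.5938 -0.3508  0.047 ]
oil cap [ 0.7243 -0.1733  0.2   ]
```

```bash
python3 - <<'E'
from h import *
np.set_printoptions(precision=1,suppress=True)
im=ctrl.read_camera("side");sc=ctrl.read_camera("scene")
c=np.array([.46,-.2591]);a=np.radians(-6.1);u=np.array([np.cos(a),np.sin(a)]);v=np.array([-u[1],u[0]])
outs=[]
for n,I,(x,y) in(("side",im,(300,150)),("scene",sc,(200,170))):
    o=cv2.resize(np.ascontiguousarray(I[y:y+100,x:x+130,::-1]),None,fx=6,fy=6,interpolation=cv2.INTER_CUBIC)
    for z in(0,.027):
        P=[np.r_[c+u*s*.08+v*t*.0135,z] for s,t in((-1,-1),(1,-1),(1,1),(-1,1))]
        q=((proj(n,np.array(P))-[x,y]+.5)*6-.5).round().astype(np.int32);cv2.polylines(o,[q],True,(0,255,0),1)
    cv2.imwrite(f"pics/{n}18.png",o)
E
```

```text
(no output)
```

View pics/side18.png

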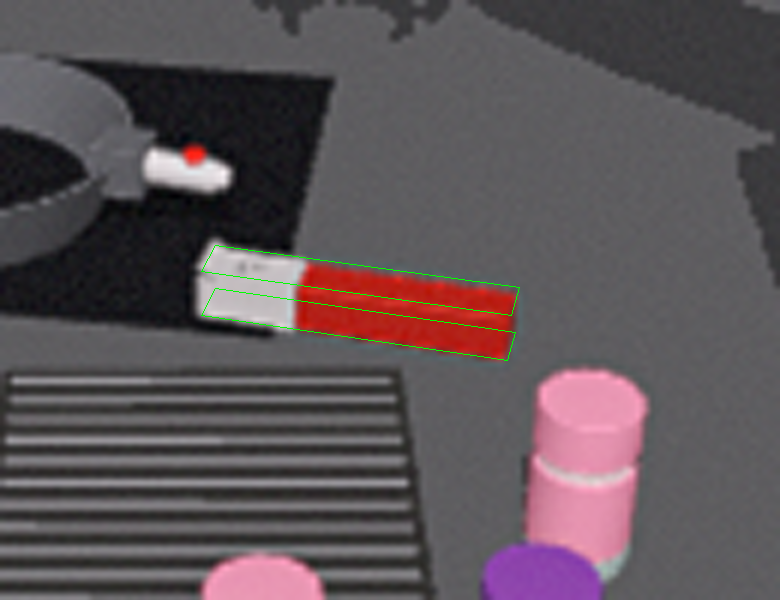

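View pics/scene18.png

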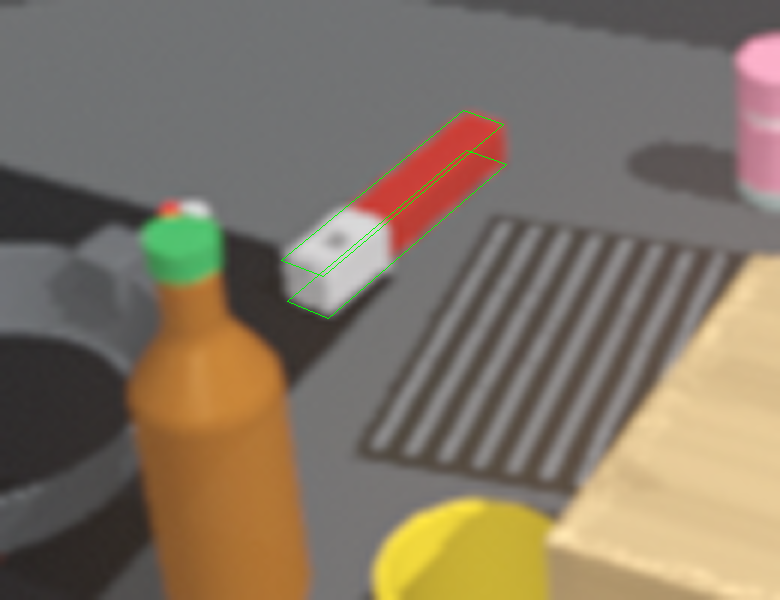

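{"op": "move_arm", "data": {
  "commands": [0,0,0,1,0,0,0,1,0,0,0,1,0,0,0,1,0,0,0,1,0,0,0,1,0,0,0,1,0,0,0,1,0,0,0,1,0,0,0,1,0,0,0,1,0,0,0,1,0,0,0,1,0,0,0,1,0,0,0,1,0,0,0,1,0,0,0,1,0,0,0,1,0,0,0,1,0,0,0,0.08]
}}

```text
time: 58.98
eef_pos: [0.4945, -0.3769, 0.3001]
tcp_rot: [0.526, 0.473, -0.526, 0.473]
contact_force: [-0.0, -0.4, 0.4]
opening: 0.704
```

```bash
python3 - <<'E'
from h import *
rel([0.449,-0.257,0.12],-96.1)
E
```

```text
t 58.98 pos [ 0.4945 -0.3769  0.3001] x [ 0.  0. -1.] jaw yaw -96.1 q6 0.863 open mm 60.1 F [-0.  -0.4  0.4]
yaw change ccw -0.00 -> turn units 0.001
units before turn: [ 7.203 -2.319 -4.577]
units after turn: [ 7.203 -2.319 -4.576]
```

{"op": "move_arm", "data": {
  "commands": [0,-0.4,-0.8,0,0,-0.4,-0.8,0,0,-0.4,-0.8,0,0,-0.4,-0.8,0,0,-0.4,-0.8,0,0,-0.32,-0.58,0,1,0,0,0,1,0,0,0,1,0,0,0,1,0,0,0,1,0,0,0,1,0,0,0,1,0,0,0,0,0,0,0,0,0,0,0]
}}

```text
time: 60.85
eef_pos: [0.4496, -0.2574, 0.1261]
tcp_rot: [0.526, 0.472, -0.526, 0.473]
contact_force: [-0.6, -0.2, 0.5]
opening: 0.705
```

```bash
python3 - <<'E'
from h import *
rel([0.449,-0.257,0.018],-96.1)
im=ctrl.read_camera("wrist");cv2.imwrite("pics/w19.png",im[:,:,::-1])
im=ctrl.read_camera("side");crop(im,280,130,150,112,5.3,"pics/sd19.png")
E
```

```text
t 60.85 pos [ 0.4496 -0.2574  0.1261] x [ 0.001 -0.001 -1.   ] jaw yaw -96.13 q6 0.962 open mm 60.2 F [-0.6 -0.2  0.5]
yaw change ccw 0.03 -> turn units -0.007
units before turn: [ 4.325 -0.032 -0.015]
units after turn: [ 4.325 -0.032 -0.015]
```

View pics/w19.png

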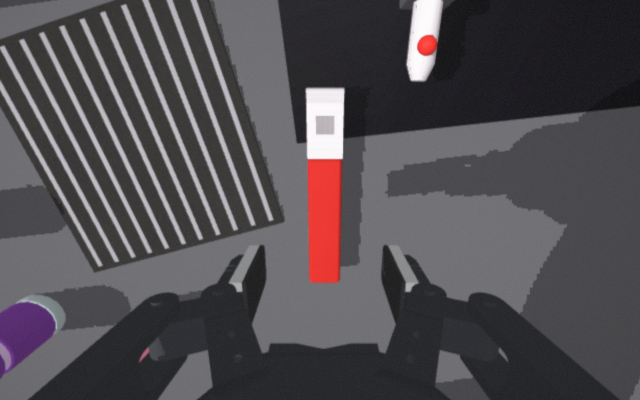

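View pics/sd19.png

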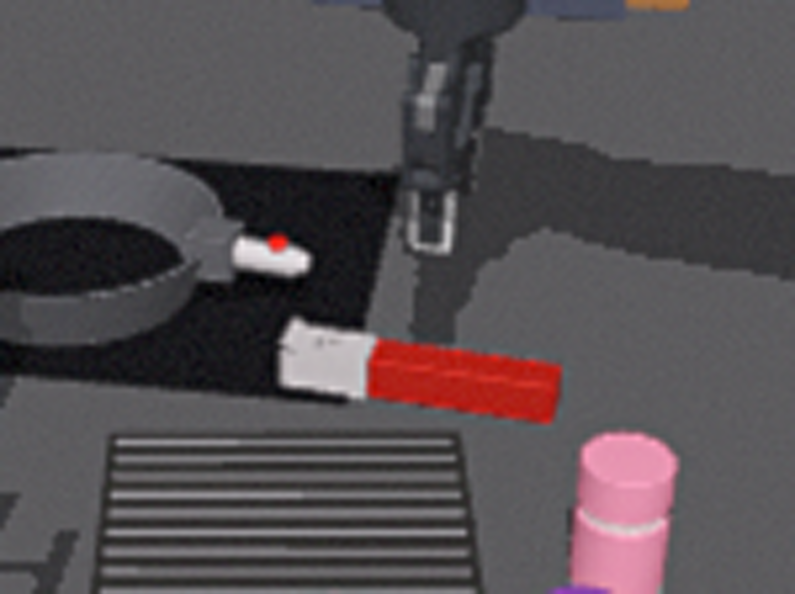

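{"op": "move_arm", "data": {
  "commands": [0.8,0,0,0,0.9,0,0,0,0.9,0,0,0,0.8,0,0,0,0.5,0,0,0,0.4,0,0,0,0,0,0,0]
}}

```text
time: 61.82
eef_pos: [0.449, -0.2568, 0.0174]
tcp_rot: [-0.526, -0.473, 0.526, -0.472]
contact_force: [0.3, -0.2, -0.3]
opening: 0.703
```

{"op": "move_arm", "data": {
  "commands": [0,0,0,0,0,0,0,0,0,0,0,0,0,0,0,0,0,0,0,0],
  "jaw": 15,
  "force": 80
}}

```text
time: 62.45
eef_pos: [0.4498, -0.2576, 0.0187]
tcp_rot: [0.526, 0.472, -0.526, 0.473]
contact_force: [-0.2, 0.3, 5.2]
opening: 0.299
```

```bash
python3 - <<'E'
from h import *
rel([0.449,-0.257,0.0465],-96.1)
E
```

```text
t 62.45 pos [ 0.4498 -0.2576  0.0187] x [ 0.001 -0.001 -1.   ] jaw yaw -96.15 q6 0.962 open mm 25.6 F [-0.2  0.3  5.2]
yaw change ccw 0.05 -> turn units -0.010
units before turn: [-1.113 -0.033 -0.017]
units after turn: [-1.113 -0.033 -0.017]
```

{"op": "move_arm", "data": {
  "commands": [-0.4,0,0,0,-0.74,0,0,0,0,-0.5,0,0,0,-0.3,0,0.55,0,0,0.4,0,0,0,0.8,0,0,0,0.8,0,0,0,0.3,0,0,0,0,0,0,0,0,0]
}}

```text
time: 63.7
eef_pos: [0.4202, -0.3112, 0.0458]
tcp_rot: [0.537, 0.46, -0.537, 0.459]
contact_force: [-0.7, -0.5, -2.1]
opening: 0.297
```

```bash
python3 - <<'E'
from h import *
rel([0.4232,-0.3118,0.0465],-98.85)
np.save("km20.npy",np.array(cal("wrist"),dtype=object),allow_pickle=True)
im=ctrl.read_camera("wrist");cv2.imwrite("pics/w20.png",im[:,:,::-1]);crop(im,260,0,140,105,5.6,"pics/w20c.png")
im=ctrl.read_camera("side");crop(im,280,130,150,112,5.3,"pics/sd20.png")
E
```

```text
t 63.70 pos [ 0.4202 -0.3112  0.0458] x [-0.001  0.001 -1.   ] jaw yaw -98.9 q6 0.894 open mm 25.3 F [-0.7 -0.5 -2.1]
yaw change ccw 0.05 -> turn units -0.010
units before turn: [-0.029  0.124  0.007]
units after turn: [-0.029  0.124  0.007]
```

View pics/w20.png

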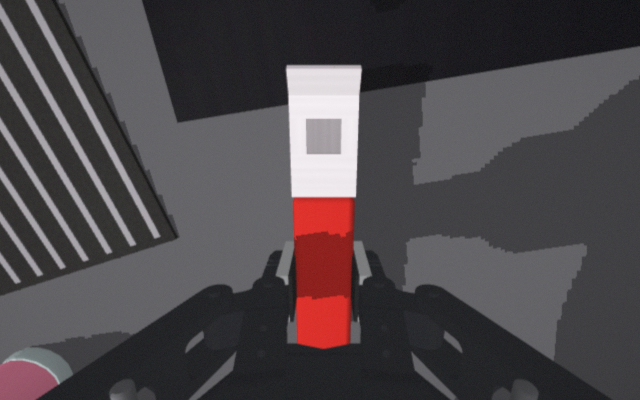

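View pics/w20c.png

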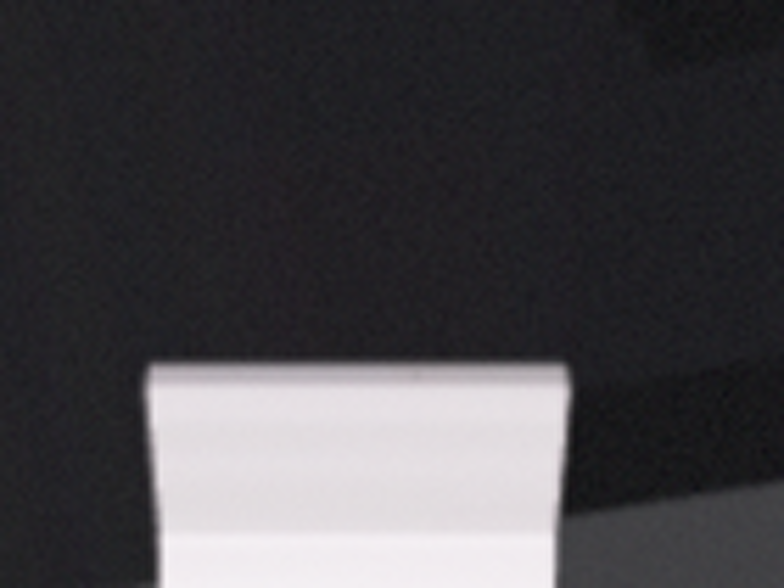

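View pics/sd20.png

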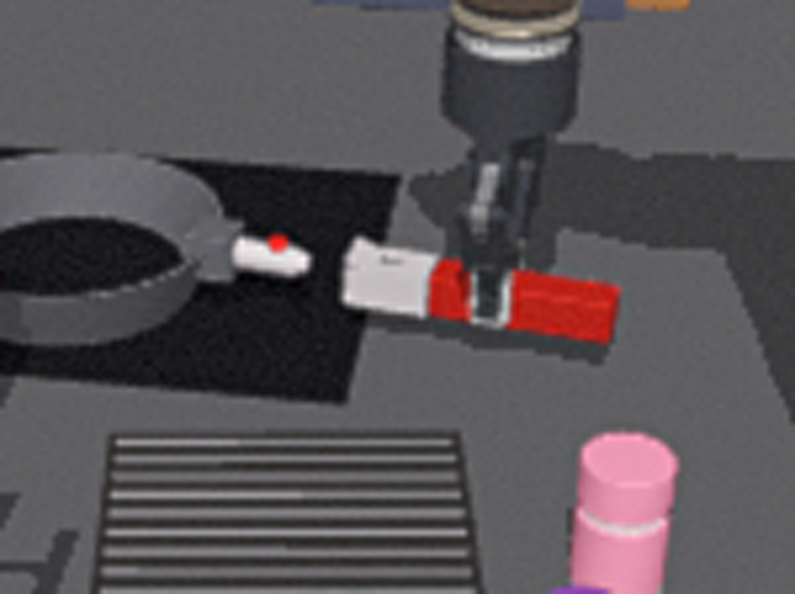

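```bash
python3 - <<'E'
from h import *
np.set_printoptions(precision=4,suppress=True)
im=cv2.imread("pics/w17.png")[:,:,::-1]
crop(im,385,55,190,180,3.3,"pics/w17p.png")
im=cv2.imread("pics/side0.png")[:,:,::-1]
crop(im,230,140,130,80,6,"pics/s0p.png")
E
```

```text
(no output)
```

View pics/w17p.png

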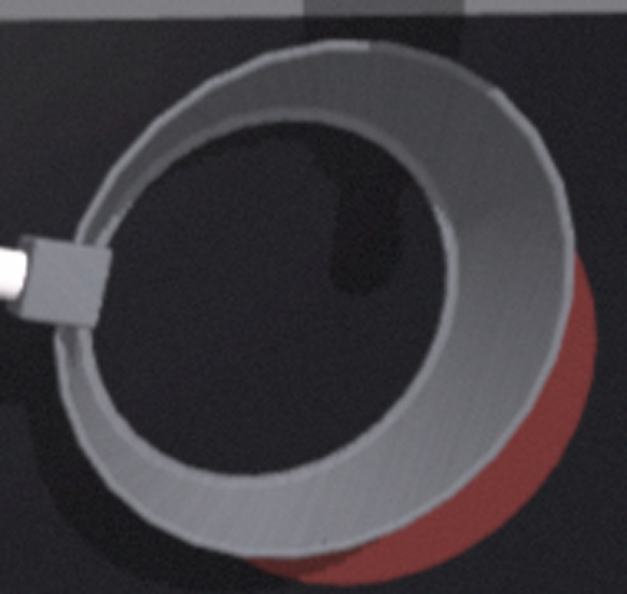

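View pics/s0p.png

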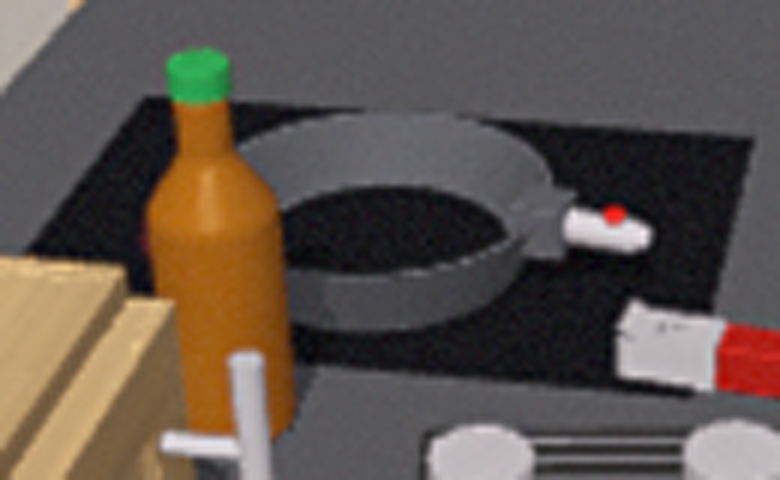

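```bash
python3 - <<'E'
from h import *
from scipy.optimize import least_squares
np.set_printoptions(precision=4,suppress=True)
KM=tuple(x.astype(float) for x in np.load("km17.npy",allow_pickle=True))
P=[(340,40),(200,95),(110,185),(58,350),(110,480),(280,557),(440,505),(560,340),(572,230),(490,90)]
W=np.array([px2z("wrist",((x+.5)/3.3-.5+385,(y+.5)/3.3-.5+55),.047,KM)[:2] for x,y in P])
r=least_squares(lambda q:np.hypot(W[:,0]-q[0],W[:,1]-q[1])-q[2],[.68,-.35,.1]);print(r.x,r.fun)
c=r.x[:2]
for t in([.5368,-.3295],[.5556,-.3323],[.5652,-.3333]): v=c-t;print(np.degrees(np.arctan2(v[1],v[0])),np.linalg.norm(v))
E
```

```text
[ 0.696  -0.3539  0.0982] [ 0.0016 -0.0007 -0.0008  0.0008 -0.0005  0.0002  0.0004 -0.0006  0.0002
 -0.0006]
-8.707516626773169 0.16101979087931614
-8.739153231453791 0.14201260728286913
-8.942672248844074 0.13237295929992846
```

{"op": "move_arm", "data": {
  "commands": [0,0.3,0,0,0,0.4,0,0,0,0.3,0,0,0,0.1,0,0,0,0,0,0]
}}

```text
time: 64.42
eef_pos: [0.4477, -0.3158, 0.046]
tcp_rot: [-0.537, -0.46, 0.537, -0.46]
contact_force: [0.2, 0.1, -2.0]
opening: 0.295
```

```bash
python3 - <<'E'
from h import *
rel([0.4232,-0.3118,0.0465],-98.8)
im=ctrl.read_camera("side");crop(im,290,140,100,75,8,"pics/sd21.png")
im=ctrl.read_camera("scene");crop(im,200,170,100,75,8,"pics/sc21.png")
im=ctrl.read_camera("wrist");crop(im,230,0,160,120,5,"pics/w21.png")
E
```

```text
t 64.42 pos [ 0.4477 -0.3158  0.046 ] x [-0.  0. -1.] jaw yaw -98.88 q6 0.926 open mm 25.2 F [ 0.2  0.1 -2. ]
yaw change ccw 0.08 -> turn units -0.017
units before turn: [-0.02  -0.992 -0.005]
units after turn: [-0.02  -0.992 -0.007]
```

View pics/sd21.png

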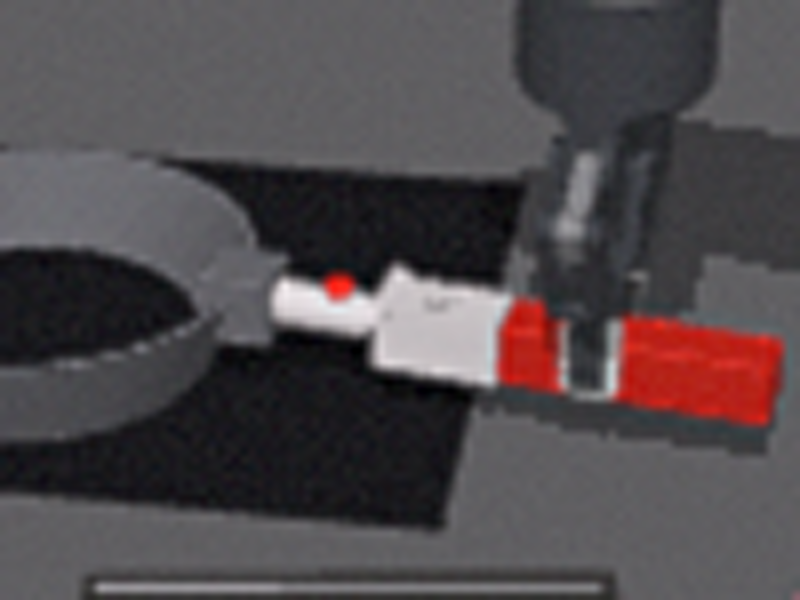

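View pics/w21.png

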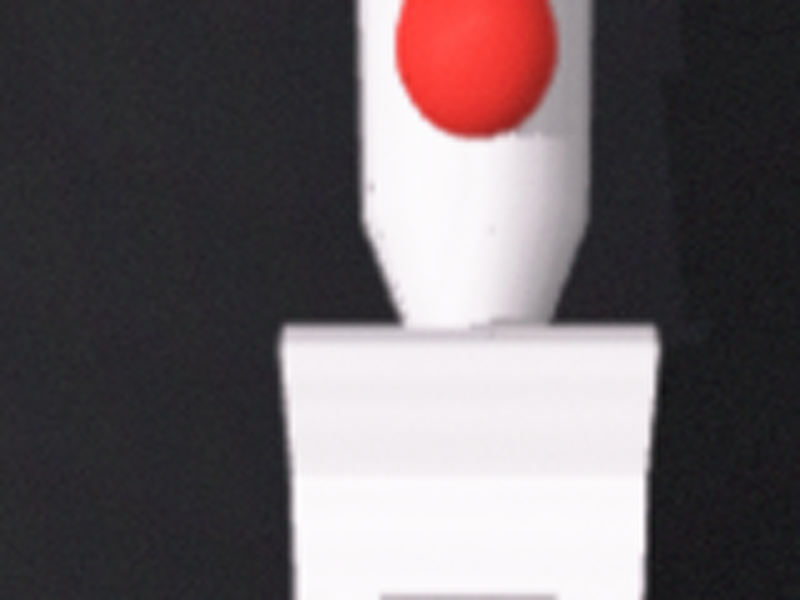

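View pics/sc21.png

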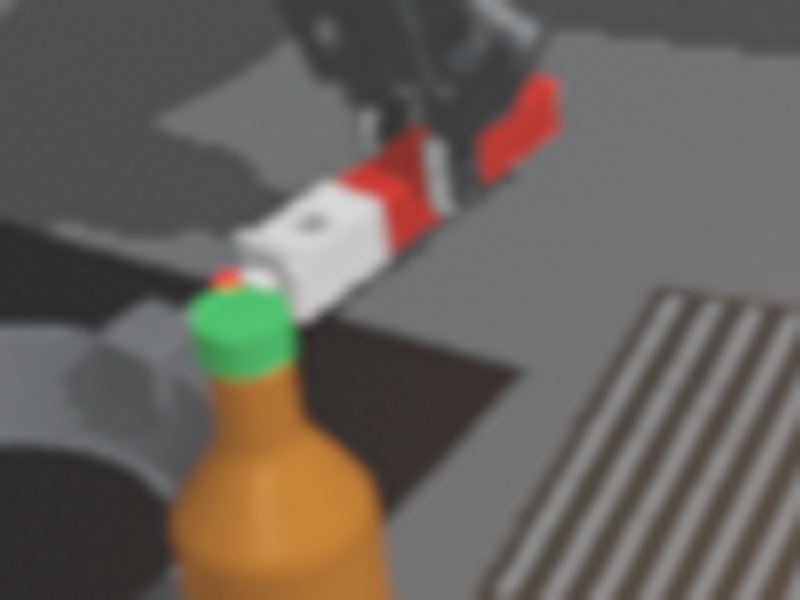

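{"op": "move_arm", "data": {
  "commands": [0,0.2,0,0,0,0.2,0,0,0,0.15,0,0,0,0,0,0]
}}

```text
time: 65.08
eef_pos: [0.4615, -0.3181, 0.0462]
tcp_rot: [0.537, 0.46, -0.537, 0.46]
contact_force: [0.1, 0.1, -1.9]
opening: 0.299
```

{"op": "move_arm", "data": {
  "commands": [0,0.2,0,0,0,0.2,0,0,0,0.2,0,0,0,0,0,0]
}}

```text
time: 65.58
eef_pos: [0.4771, -0.3206, 0.0469]
tcp_rot: [0.538, 0.459, -0.537, 0.461]
contact_force: [0.7, 2.5, 3.1]
opening: 0.301
```

```bash
python3 - <<'E'
from h import *
rel([0.4955,-0.3230,0.046],-98.8)
im=ctrl.read_camera("wrist");crop(im,230,0,160,120,5,"pics/w22.png")
E
```

```text
t 65.58 pos [ 0.4771 -0.3206  0.0469] x [ 0.003 -0.001 -1.   ] jaw yaw -98.9 q6 0.956 open mm 25.7 F [0.7 2.5 3.1]
yaw change ccw 0.10 -> turn units -0.020
units before turn: [ 0.04   0.74  -0.018]
units after turn: [ 0.04   0.74  -0.017]
```

View pics/w22.png

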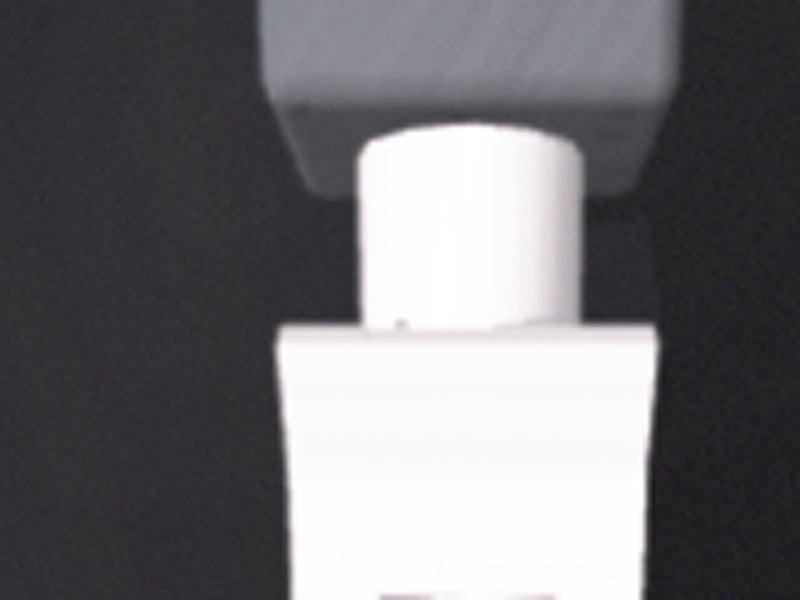

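{"op": "move_arm", "data": {
  "commands": [0,0.15,0,0,0,0.15,0,0,0,0.15,0,0,0,0.1,0,0,0,0,0,0]
}}

```text
time: 66.25
eef_pos: [0.4903, -0.3225, 0.046]
tcp_rot: [0.538, 0.459, -0.537, 0.46]
contact_force: [3.8, -0.2, -0.3]
opening: 0.296
```

```bash
python3 - <<'E'
from h import *
rel([0.4955,-0.3230,0.046],-98.8)
im=ctrl.read_camera("wrist");crop(im,230,0,160,180,3.3,"pics/w23.png")
E
```

```text
t 66.25 pos [ 0.4903 -0.3225  0.046 ] x [ 0.002 -0.001 -1.   ] jaw yaw -98.91 q6 0.971 open mm 25.3 F [ 3.8 -0.2 -0.3]
yaw change ccw 0.11 -> turn units -0.022
units before turn: [ 0.002  0.209 -0.013]
units after turn: [ 0.002  0.209 -0.013]
```

View pics/w23.png

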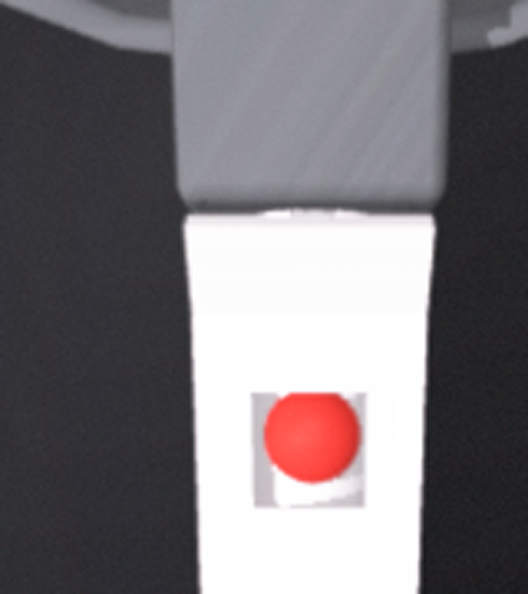

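{"op": "move_arm", "data": {
  "commands": [0,0.08,0,0,0,0.04,0,0,0,0,0,0]
}}

```text
time: 66.68
eef_pos: [0.492, -0.3227, 0.0459]
tcp_rot: [-0.537, -0.46, 0.537, -0.459]
contact_force: [-2.3, -0.1, 2.5]
opening: 0.295
```

```bash
python3 - <<'E'
from h import *
rel([0.4955,-0.3230,0.046],-98.8)
im=ctrl.read_camera("wrist");crop(im,230,0,160,180,3.3,"pics/w24.png")
E
```

```text
t 66.67 pos [ 0.492  -0.3227  0.0459] x [-0.001  0.001 -1.   ] jaw yaw -98.9 q6 0.974 open mm 25.2 F [-2.3 -0.1  2.5]
yaw change ccw 0.10 -> turn units -0.019
units before turn: [-0.003  0.142 -0.009]
units after turn: [-0.003  0.142 -0.009]
```

View pics/w24.png

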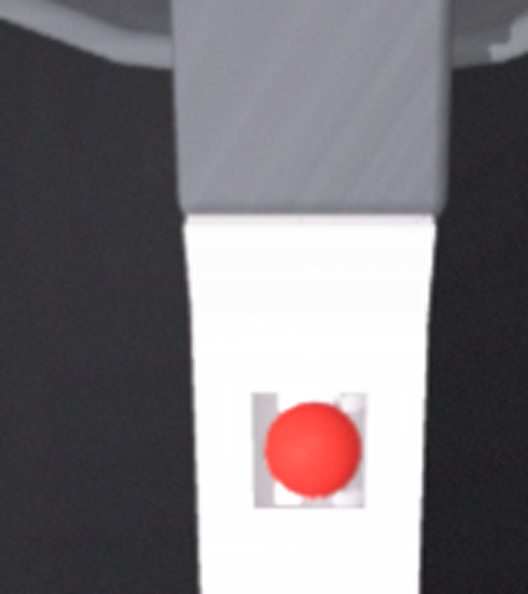

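Home: mouth against the collar, button centred in the hole. Release and lift.

{"op": "move_arm", "data": {
  "commands": [0,0,0,0,0,0,0,0,0,0,0,0,0,0,0,0,-0.5,0,0,0,-1,0,0,0,-1,0,0,0,-1,0,0,0,-1,0,0,0,-1,0,0,0,-1,0,0,0,-1,0,0,0,0,-1,0,0,0,-0.5,0,0,0,0,0,0,0,0,0,0],
  "jaw": 60
}}

```text
time: 68.72
eef_pos: [0.4556, -0.3171, 0.2334]
tcp_rot: [0.537, 0.46, -0.537, 0.46]
contact_force: [-0.8, 0.5, -0.5]
opening: 0.703
```

```bash
python3 - <<'E'
from h import *
rel([0.4955,-0.3230,0.046],-98.8)
im=ctrl.read_camera("wrist");cv2.imwrite("pics/w25.png",im[:,:,::-1])
im=ctrl.read_camera("side");cv2.imwrite("pics/sd25.png",im[:,:,::-1]);crop(im,290,140,100,75,8,"pics/sd25c.png")
im=ctrl.read_camera("scene");cv2.imwrite("pics/sc25.png",im[:,:,::-1])
E
```

```text
t 68.72 pos [ 0.4556 -0.3171  0.2334] x [ 0.  0. -1.] jaw yaw -98.91 q6 0.935 open mm 60.1 F [-0.8  0.5 -0.5]
yaw change ccw 0.11 -> turn units -0.022
units before turn: [ 7.498  1.613 -0.012]
units after turn: [ 7.498  1.613 -0.009]
```

View pics/w25.png

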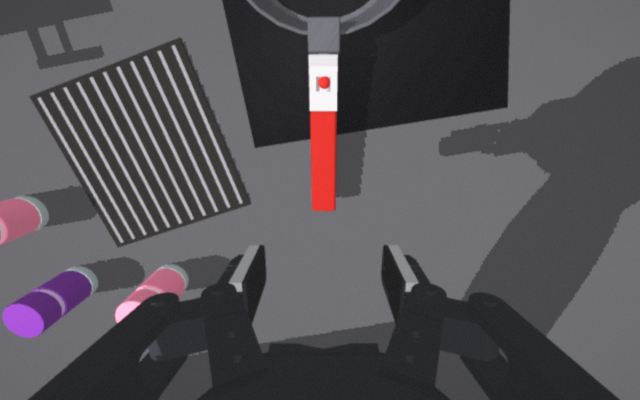

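View pics/sd25c.png

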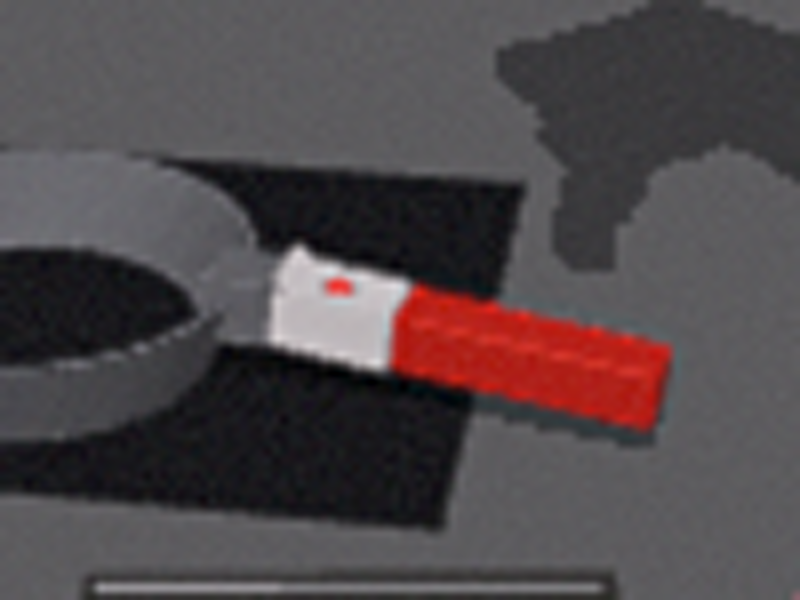

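View pics/sd25.png

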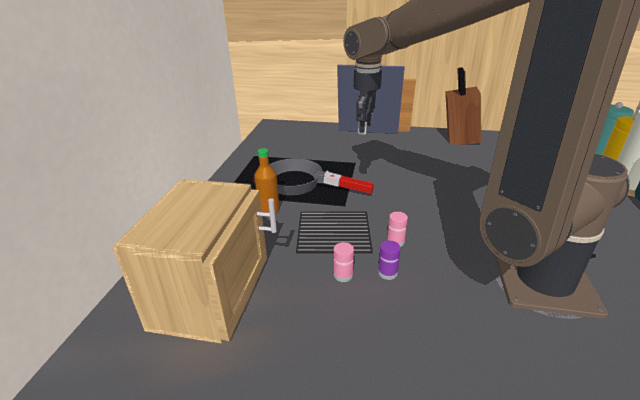

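View pics/sc25.png

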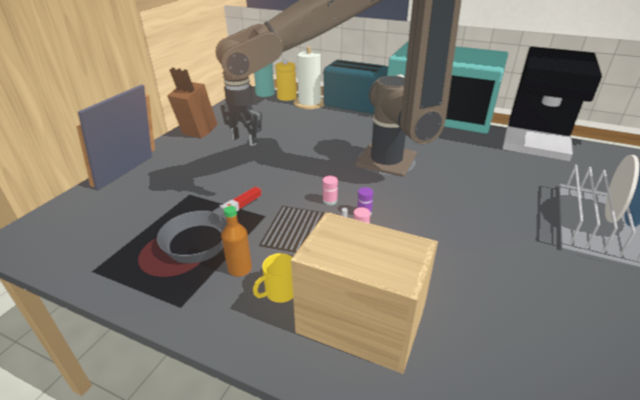

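```bash
python3 - <<'E'
from h import *
im=ctrl.read_camera("side")
a=np.radians(-8.85);u=np.array([np.cos(a),np.sin(a),0]);v=np.array([-u[1],u[0],0]);x,y=290,140
lock=np.array([.5355,-.329,.042])+.0195*u
o=cv2.resize(np.ascontiguousarray(im[y:y+75,x:x+100,::-1]),None,fx=8,fy=8,interpolation=cv2.INTER_CUBIC)
for t,c in((0,(0,255,0)),(.05,(255,255,0)),(.1,(255,0,255))):
    ut=u*np.cos(t)+np.array([0,0,np.sin(t)]);w=np.cross(ut,v)
    P=np.array([lock+ut*s+v*p*.0135+w*q*.0135 for s,p,q in((-.135,-1,1),(.025,-1,1),(.025,1,1),(-.135,1,1),(-.135,1,-1),(.025,1,-1))])
    cv2.polylines(o,[((proj("side",P)-[x,y]+.5)*8-.5).round().astype(np.int32)],False,c,1)
cv2.imwrite("pics/sd26.png",o)
E
```

```text
(no output)
```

View pics/sd26.png

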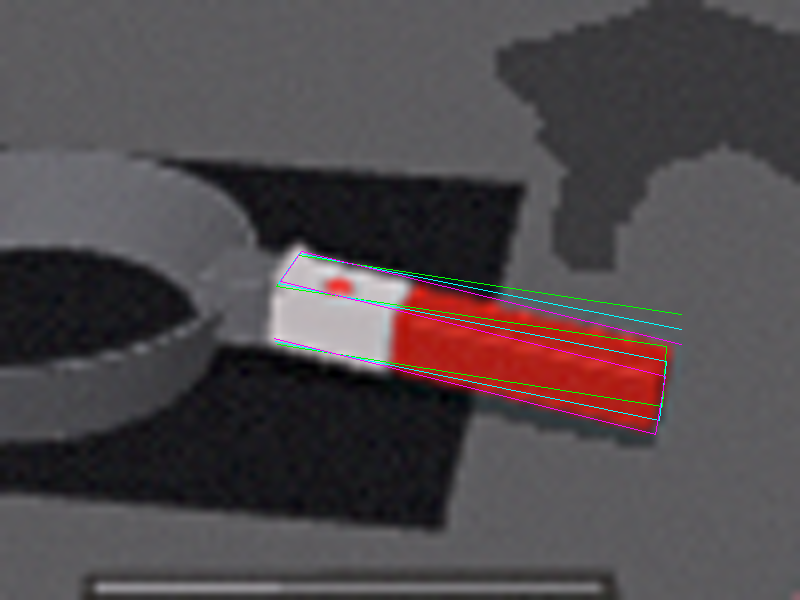

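```bash
python3 - <<'E'
from h import *
im=ctrl.read_camera("wrist");crop(im,285,5,80,60,10,"pics/w27.png")
E
```

```text
(no output)
```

View pics/w27.png

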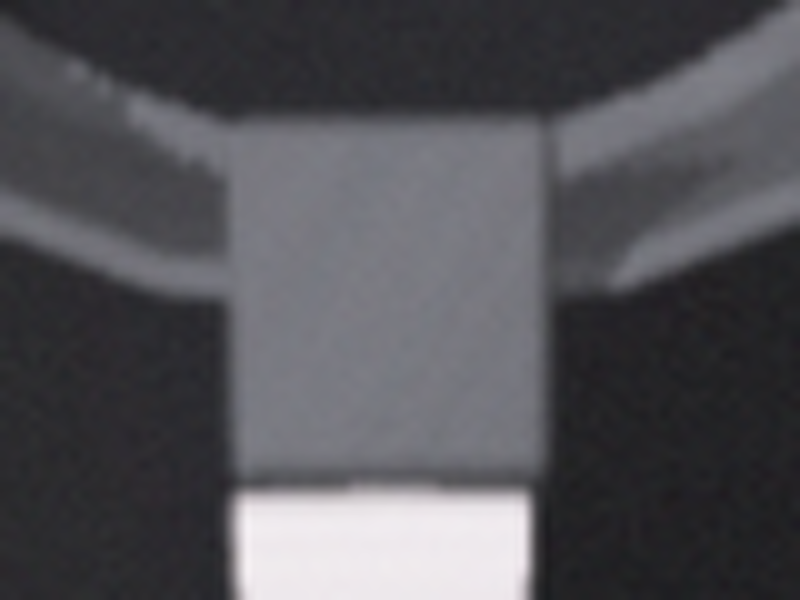

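```bash
python3 - <<'E'
from plant import ctrl
print(ctrl.get_state()["time"],ctrl.get_state()["contact_force"]);print(ctrl.sign_off())
E
```

```text
68.975 [ 0.08441423 -0.01099496  1.01711192]
the job is handed in; nothing more can be done
None
```

The job is done and I handed it in at about 69 s of the 210 s allowed; the sign-off gives no verdict.

- **Jars:** Only two jars were on the mat, red (jar1) and brown (jar4). Jar1 got knocked aside early, so I measured it again. They went upright into pockets 1 and 3 with light floor contact, and a picture with the door still open showed both standing in their pockets.
- **Door:** It is back flush as at the start; the last pictures match the first ones. Pressing further at the end met a hard stop of about 13 N. With the door shut I could not see the jars again.
- **Pan handle:** The handle is on the stub, with the red button showing through its hole and about 1 mm or less of gap at the collar. After I let go it droops by roughly 0.05 to 0.1 rad. A side-view overlay suggested about 0.1, and the 2 mm of play in the bore suggests less. Both are under the 0.15 limit, but this is the check with the least margin.
- **Bystanders:** The oil bottle, mug and pink and purple jars look unmoved, and the gripper is clear of everything.

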